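# Stubby mallet back into its sprung ring holder

## Task

Lift the stubby mallet off the yellow bin and put it away in the tool rack: its holder has been knocked a little askew, so find the big ring by feel, lower the mallet through it handle-first and ease it down past the leaf spring, its head turned to drop between the four upturned ears, until the head sits flat and fully home on the saddle, then let go. Push gently and steadily, never ram or force it, and leave the pedal, the sprocket and the oil bottle where they are.

Things in the scene. Friction and masses are not known exactly. Their poses are not given: they have to be found in the camera images.
- mallet_head (a point): Centre of a stubby mallet's head (mallet 0.22 to 0.42 kg), upright across the bin, handle hanging in it. Steel block 40 long (x) x 30 wide (y, flat cheeks to grasp) x 38 high, plus a white nylon face 36 in diameter, 26 long, on each end: 92 long, both ends alike. x runs along the head, z up away from the handle. Flat underside 19 below this point, top 19 above.
- mallet_butt (a point): Lowest point of the mallet's wooden handle, on its axis, 137 below the head's centre; axes as the head's. The handle is round, 28 in diameter and straight for 118 from the head's underside down to here; its butt is flat, 23.6 across, with a chamfer 3.5 high all round.
- seat (a point): Where the centre of the big ring should be, level with the saddle's top face (140 above the bench). x runs along the saddle, y along the rail, z up. But the saddle (plate, ring, ears, spring) is held by one tight bolt at x = 60, in a slot, and sits askew: turned about the bolt by 0.055 to 0.105 rad to one side, and shifted along itself by up to 4.5 either way, so the ring is up to 5 off in x, 3 to 7 in y. This point does not show it.
- ears (a point): 10 above the seat point, level with the tops of four upturned ears (3 thick, 10 high) that turn with the saddle, 27 to 42 to both sides of the ring along x. They leave 39 clear for the head's faces, none beside the steel block (room for fingers). A head not turned along the saddle lands on top of them. The ring is a steel bore 31 in diameter through plate and collar, 50 deep, open below.
- leaf_spring (a point): 42 below the seat point, where a leaf spring on the collar's +y side bows in farthest (4.5 mm inside the bore); the handle meets it from 20 to 55 below. It rubs, so the mallet does not fall home by itself: up to about 10 N of push is needed. The holder bends if all contact forces of the mallet on it, the sideways squeeze of spring and ring (up to 15 N) included, pass 45 N.
- rack: The fixed tool rack; origin on the bench under the seat point, axes as the seat's. Base plate 8 thick below the ring. Rail 25 square, top 137 above the bench, x 47 to 73, y -70 to 100, on two posts; three short hex keys stand in it at y 42 to 78, up to 20 above the seat. A smaller ring (bore 20, for screwdrivers) at x 35, y 62 is too small for the mallet.
- bin: Yellow shelf bin, fixed, origin at the centre of its underside: 80 (x) x 200 (y) x 135 high, walls 4, open on top. The mallet's head lies across it, its faces resting on the two long walls, its handle hanging inside.
- pedal_center (a point): Centre of a loose bicycle pedal, 56 x 96 x 28 high, lying on the bench; leave it alone.
- sprocket_center (a point): Centre of a loose dark steel freewheel sprocket, 76 in diameter, 22 high, lying on the bench; leave it alone.
- oil_center (a point): Centre of a loose grey oil bottle, 48 in diameter, 115 high, standing on the bench; leave it alone.
Not all that is in view belongs to the job. There is more than one size of the part that bears mallet_head; the job needs the larger.

How it is judged:
On the way, in this order (a step that is already met when the one before it is completed fails the run):
1. the mallet is lifted off the bin, clear of it (height (world z) of mallet_butt above 0.137 m), for 0.1 s.
2. the handle's butt is down through the big ring, upright (z of mallet_butt in the frame of seat below -0.03 m and horizontal distance between mallet_butt and seat below 0.016 m and angle between mallet_head's own z axis and vertical below 0.15 rad), for 0.1 s.
At the end, for the whole second after the job is handed in: The mallet hangs at rest, handle down, in the big ring: head centre 16.5 to 21 mm above the seat point (underside within 2 mm of the saddle) and within 12 mm of it sideways, tilted less than 0.08 rad, head within 0.175 rad of the seat's x axis (between the askew saddle's ears) (z of mallet_head in the frame of seat between 0.0165 and 0.021 m and horizontal distance between mallet_head and seat below 0.012 m and angle between mallet_head's own z axis and vertical below 0.08 rad and angle between the x axis of mallet_head and the x axis of seat, either way round below 0.175 rad and linear speed of mallet below 0.01 m/s); the robot touches nothing.
It fails at once if the mallet loads the rack with more than 45 N in all (contact force between mallet and rack above 45 N).
It fails at once if the robot itself pushes on the rack with more than 30 N (contact force between the arm and rack above 30 N).
It fails at once if the pedal, sprocket or bottle is moved more than 20 mm (distance of any of pedal_center, sprocket_center, oil_center from where it was at the start of the episode above 0.02 m).
It also fails if it takes over 72 s, if anything falls off the work surface, if the arm or the gripper's body presses on something with over 40 N, if the wrist force passes 120 N, or if a joint passes its speed limit or range.

## Robot

A 7-joint arm with a two-finger parallel gripper is mounted at the origin on the work surface. World frame = base frame: x ahead of the robot, y to its left, z up, the work surface at z = 0. Lengths are in m, angles in rad, forces in N, time in s.
With the tool pointing down it reaches from about 0.4 to 0.875 m from the base axis. Payload 19.3 kg.
Tool frame: the origin (TCP) lies on the centre line of the jaws, within the pads' length; the fingertips stand 25 mm ahead of it and the grasp point (between the pads) lies 6 mm ahead of it (tips_ahead is the distance from the TCP to the fingertips, in m); z points along the fingers, y is the direction in which the jaws open and shut (so a half turn about z gives the same grasp; the last joint's range is limited). The gripper opens to 85 mm and grips with 20 to 120 N. Pads are 22 mm wide; open, the fingers measure 114 mm over their backs; the gripper's body (76 mm by 85 mm) begins 54 mm behind the grasp point. The pads swing forward as they close: fully open they stand 13 mm farther back than shut.
Start: joints at [1.045, 0.521, -0.036, 1.599, 0.021, 1.021, -0.113], TCP at [0.275, -0.561, 0.234] pointing down, gripper open.
Joint ranges: [-2.91, 2.91], [-0.3, 2.13], [-1.5, 1.42], [0.17, 2.43], [-1.26, 4.41], [0.16, 1.93], [-2.52, 2.52]. Speed limits (rad/s): [1.89, 1.89, 2.39, 2.39, 3.01, 3.01, 3.01].

## Interface

Orientations are given as [roll, pitch, yaw] about the fixed x, y, z axes, in that order (R = Rz(yaw) Ry(pitch) Rx(roll)).
In Python, from workcell import observe, grab_frame, job_done, outline_of, tips_ahead gives the robot as it stands. The module is installed in compiled form; this text tells all that it offers.
- The arm moves only by the tool move_arm, never from a script. Its argument "motion" is a list of rows, each a list of 2 entries, a list of its own where there are three numbers: the shift along the world's x, y, z in mm, then the turn, a rotation vector about the world's x, y, z in rad. A call has 1 to 12 rows; each row is the pose to reach, as a shift and turn from the pose commanded when the call began; what a row does not reach only later rows make up. A row lasts 1/8 s, in which the tool goes at most 62.5 mm and 10.7 degrees, less where a joint would pass 70% of its speed; a pose out of reach is approached as far as the arm can. A call with a gripper value outside its range is refused whole. "jaw" is the finger opening in mm, from 0 to 85.4, set as the call begins (left out, the last holds). The fingers move at their own pace and stop on an object; "grip_force" is the grip in N (left out, the last holds). Time passes only in rows, so rows that repeat a pose let the fingers close. It gives the time, the measured TCP pose, the force and the opening at its end, in the units of the state.
- observe(): the state, without advancing time (a new reading comes with each control period).
- grab_frame(name): name is "side" or "top" or "wrist"; returns a dict with "frame" (480x640x3 uint8, red, green, blue), "fx", "fy", "cx", "cy" (pixels), "dist" ([k1, k2, p1, p2, k3] as OpenCV has them; the pictures are not rectified), "T" (4x4, takes a point from camera to world coordinates); the wrist camera has in their place "mount" (4x4, takes a point from camera to tool coordinates, whose origin is the TCP and whose axes are the flange's). Camera axes: x right, y down, z forward; pixel columns grow to the right and rows downward; lengths in m; the calibration is good to about 2 mm. A picture is of the moment at which its call begins: read the wrist's pose just before it. There is no depth.
- job_done(): hands the job in, once; it reports no verdict.
Trained networks look in the newest picture that a camera, given by its name, has taken for a name from the list of things; names that differ only in an ending like _2 or _b are one class to them, and where a whole thing is asked for, a point or a joint stands for the part that bears it (a point fixed in the world has none). Each returns a list of dicts, best first, with "score" (0 to 1); they miss things now and then, are a little off and sometimes report something else, mostly with a low value. They report only what shows in the picture. A call takes as long as a camera call. They do not tell look-alikes from the thing itself.
- outline_of(label, camera): "pixels" (480x640 bool, what is visible of it) and "pixel" ([column, row] in pixels, amid what is visible of it).
The state is a dict: "clock": time; "qpos": joint angles; "qd": joint speeds; "joint_efforts": joint torques, N m; "position": TCP position; "tool_rot": TCP orientation; "force": force on the tool from outside, world axes, zero at the start; "moment": the same for the moment, N m; "grip_width": finger opening in m.
Only numpy, scipy, OpenCV 4.12 (cv2) and the standard library are available. Lean on these libraries where they do the work, as an engineer would, in place of code of your own. Each camera call takes 0.05 s, during which the arm holds its last target.

## Working session

There is one attempt and no reset: what is moved stays moved. The work goes in short steps, Python scripts to look and compute and a tool call to move; the robot and the scene stay as the last step left them, time stands still between calls to the robot, and variables do not carry over. Pictures are saved under pics/ and viewed, and the job is handed in when it is done.

Besides the shell and the picture viewer there is one more tool, called as name([rows], argument=value, ...), one row to a line, values as JSON. move_arm: Moves the arm, as the interface text tells. Its arguments: {"type":"object","properties":{"motion":{"type":"array"},"jaw":{"type":"number"},"grip_force":{"type":"number"}},"required":["motion"]}

```bash
mkdir -p pics; cat > h.py <<'E'
import numpy as np, cv2
from workcell import *
def cam(n):
    s=observe(); f=grab_frame(n); f['s']=s
    return f
def save(n,f): cv2.imwrite('pics/'+n+'.png',cv2.cvtColor(f['frame'],cv2.COLOR_RGB2BGR))
from scipy.spatial.transform import Rotation as R
def KD(f):
    return np.array([[f['fx'],0,f['cx']],[0,f['fy'],f['cy']],[0,0,1]]),np.array(f['dist'],float)
def Tc(f):
    if 'T' in f: return np.array(f['T'])
    s=f['s']; T=np.eye(4); T[:3,:3]=R.from_euler('xyz',s['tool_rot']).as_matrix(); T[:3,3]=s['position']
    return T@np.array(f['mount'])
def ray(f,px):
    K,d=KD(f); p=cv2.undistortPoints(np.array(px,float).reshape(-1,1,2),K,d).reshape(-1,2)
    T=Tc(f); v=np.c_[p,np.ones(len(p))]@T[:3,:3].T
    return T[:3,3],v
def atz(f,px,z):
    o,v=ray(f,px); return o+v*((z-o[2])/v[:,2])[:,None]
def proj(f,P):
    K,d=KD(f); T=np.linalg.inv(Tc(f)); r,_=cv2.Rodrigues(T[:3,:3])
    return cv2.projectPoints(np.array(P,float).reshape(-1,1,3),r,T[:3,3],K,d)[0].reshape(-1,2)
E
python3 - <<'E'
from h import *
np.set_printoptions(precision=4,suppress=True)
s=observe();print(s)
for n in ['side','top','wrist']:
    f=cam(n);save(n+'0',f);print(n,Tc(f),f['fx'],f['cx'],f['cy'],f['dist'])
    for l in ['mallet_head','bin','rack','pedal_center','sprocket_center','oil_center']:
        print(n,l,[(round(o['score'],2),np.round(o['pixel']),int(o['pixels'].sum())) for o in outline_of(l,n)])
E
```

```text
{'clock': 0.0, 'qpos': array([ 1.0448,  0.522 , -0.0363,  1.6   ,  0.0212,  1.0211, -0.1128]), 'qd': array([-0.0007, -0.0014,  0.0013, -0.0003,  0.0011,  0.0007, -0.0013]), 'joint_efforts': array([ -0.0004, -92.7085,   1.9796, -36.9938,   0.0178,   0.0079,
        -0.    ]), 'position': array([ 0.2749, -0.5609,  0.2335]), 'tool_rot': array([-3.1405,  0.0001,  0.4558]), 'force': array([-0.8508,  0.1571, -0.2686]), 'moment': array([ 0.0152, -0.0094, -0.0098]), 'grip_width': 0.08547636742901783}
side [[ 0.9938 -0.045   0.1015  0.4698]
 [-0.1095 -0.5509  0.8273 -0.7675]
 [ 0.0187 -0.8333 -0.5525  0.6168]
 [ 0.      0.      0.      1.    ]] 512.4018305228009 325.4664392423135 248.8130402644027 [-0.1289  0.      0.      0.      0.    ]
side mallet_head [(0.96, array([333., 307.]), 2578), (0.58, array([422., 332.]), 1069)]
side bin [(0.76, array([332., 361.]), 8542), (0.64, array([291., 208.]), 4078)]
side rack [(0.68, array([292., 205.]), 4241)]
side pedal_center [(0.9, array([226., 290.]), 1230)]
side sprocket_center []
side oil_center [(0.75, array([398., 272.]), 1246)]
top [[-0.0124 -0.
[... 283 characters left out ...]
rray([412., 186.]), 482)]
top bin [(0.92, array([403., 249.]), 3126), (0.39, array([210., 272.]), 4142)]
top rack [(0.85, array([210., 272.]), 4142)]
top pedal_center [(0.86, array([318., 321.]), 1060)]
top sprocket_center [(0.76, array([317., 245.]), 658)]
top oil_center [(0.79, array([320., 181.]), 441), (0.56, array([211., 271.]), 4165)]
wrist [[ 0.4407 -0.8495 -0.2901  0.3512]
 [-0.8976 -0.4167 -0.1434 -0.5243]
 [ 0.0009  0.3236 -0.9462  0.3744]
 [ 0.      0.      0.      1.    ]] 391.67453977880473 325.36129118293167 240.64002014327 [-0.0042  0.      0.      0.      0.    ]
wrist mallet_head []
wrist bin []
wrist rack []
wrist pedal_center []
wrist sprocket_center []
wrist oil_center []
```

View pics/side0.png

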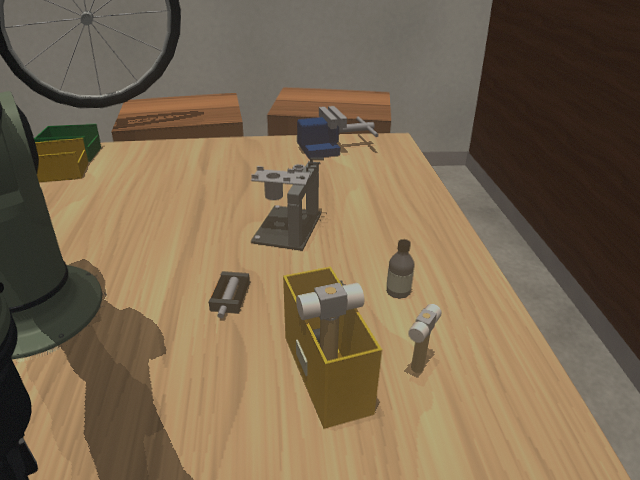

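View pics/top0.png

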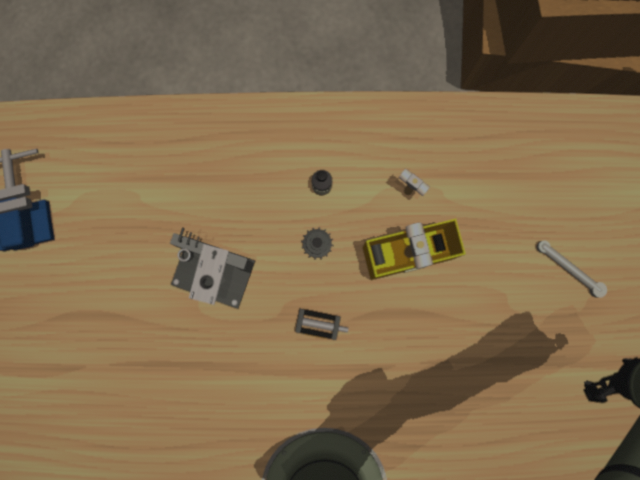

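```bash
python3 - <<'E'
from h import *
np.set_printoptions(precision=4,suppress=True)
f=cam('top'); im=cv2.cvtColor(f['frame'],cv2.COLOR_RGB2BGR)
cv2.imwrite('pics/topz.png',np.hstack([cv2.resize(im[215:320,160:260],None,fx=4,fy=4,interpolation=2),cv2.resize(im[200:305,360:460],None,fx=4,fy=4,interpolation=2)]))
def yawof(m,z):
    ys,xs=np.nonzero(m); r=cv2.minAreaRect(np.c_[xs,ys].astype(np.float32)); b=cv2.boxPoints(r)
    P=atz(f,b,z); e1=P[1]-P[0];e2=P[2]-P[1]; e=e1 if np.linalg.norm(e1)>np.linalg.norm(e2) else e2
    return P.mean(0), np.degrees(np.arctan2(e[1],e[0])), np.linalg.norm(e1),np.linalg.norm(e2)
for l,z in [('mallet_head',.155),('bin',.135)]:
    for o in outline_of(l,'top')[:1]: print(l,yawof(o['pixels'],z))
for l,z in [('pedal_center',.014),('sprocket_center',.02),('oil_center',.09)]:
    print(l,atz(f,[outline_of(l,'top')[0]['pixel']],z))
print('ring',atz(f,[[207,282]],.14))
f=cam('side'); im=cv2.cvtColor(f['frame'],cv2.COLOR_RGB2BGR)
cv2.imwrite('pics/sidez.png',np.hstack([cv2.resize(im[150:255,235:335],None,fx=4,fy=4,interpolation=2),cv2.resize(im[270:375,285:385],None,fx=4,fy=4,interpolation=2)]))
o=outline_of('mallet_head','side')[0]; print(atz(f,[o['pixel']],.153))
E
```

```text
mallet_head (array([ 0.5445, -0.1963,  0.155 ]), np.float64(-166.96871784063507), np.float64(0.05279266305644101), np.float64(0.09433653450583211))
bin (array([ 0.5398, -0.1976,  0.135 ]), np.float64(-76.60717645617748), np.float64(0.2139306532809179), np.float64(0.08698973669293139))
pedal_center [[0.3901 0.0011 0.014 ]]
sprocket_center [[0.5572 0.0133 0.02  ]]
oil_center [[ 0.7008 -0.0021  0.09  ]]
ring [[0.4746 0.2411 0.14  ]]
[[ 0.5453 -0.2209  0.153 ]]
```

View pics/topz.png

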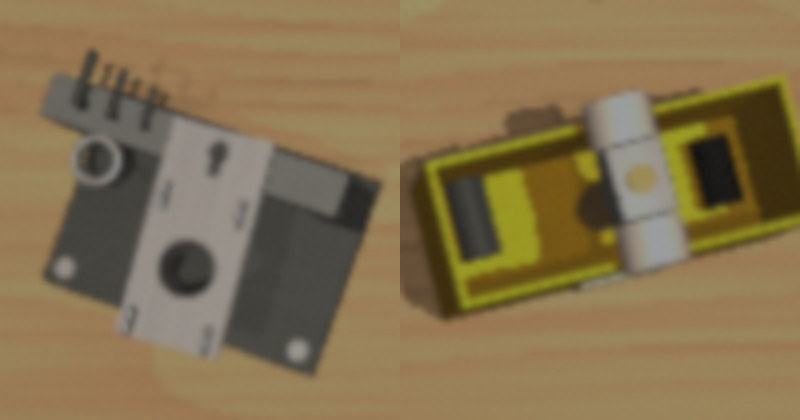

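View pics/sidez.png

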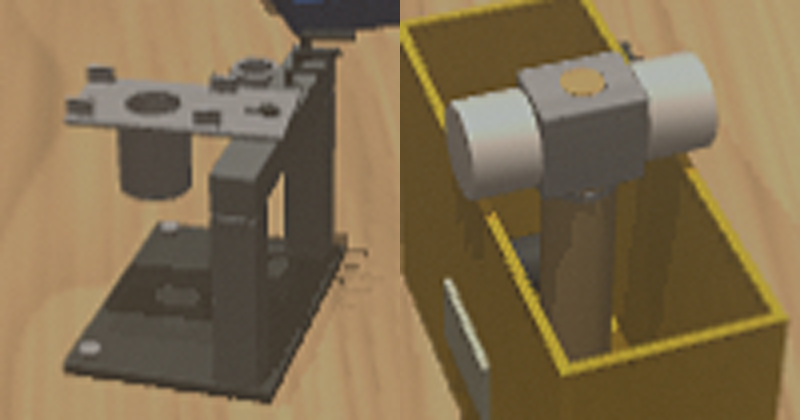

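move_arm([
  [[30,40,30],[0,0,-0.05]],
  [[70,90,60],[0,0,-0.1]],
  [[110,145,90],[0,0,-0.15]],
  [[150,200,110],[0,0,-0.227]],
  [[185,250,110],[0,0,-0.227]],
  [[220,300,110],[0,0,-0.227]],
  [[250,340,110],[0,0,-0.227]],
  [[269,365,110],[0,0,-0.227]],
  [[269,365,110],[0,0,-0.227]],
  [[269,365,110],[0,0,-0.227]],
])

```text
clock: 2.7
position: [0.5437, -0.1969, 0.344]
tool_rot: [3.141, 0.0, 0.228]
force: [-0.5, -0.1, 0.4]
grip_width: 0.0854
```

```bash
python3 - <<'E'
from h import *
np.set_printoptions(precision=4,suppress=True)
f=cam('wrist'); save('w1',f); print(f['s']['clock'],f['s']['position'],f['s']['tool_rot'],f['s']['qd'],f['s']['force'])
for o in outline_of('mallet_head','wrist'): print(o['score'],o['pixel'],o['pixels'].sum())
E
```

```text
2.7 [ 0.5437 -0.1969  0.344 ] [3.1413 0.0004 0.2283] [ 0.0188 -0.0047  0.0073  0.0026 -0.0001 -0.0004 -0.0002] [-0.5079 -0.1141  0.4212]
0.89 [335.3, 205.9] 4254
0.89 [370.1, 39.6] 2818
```

View pics/w1.png

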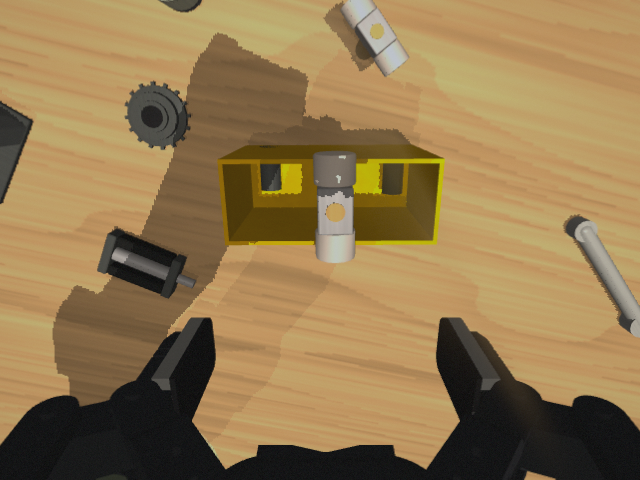

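```bash
python3 - <<'E'
from h import *
np.set_printoptions(precision=4,suppress=True)
f=cam('wrist'); im=cv2.cvtColor(f['frame'],cv2.COLOR_RGB2BGR)
print('dot',atz(f,[[336,212]],.172))
T=f['s']['position']; print('tip',proj(f,[[T[0],T[1],.172]]))
m=outline_of('mallet_head','wrist')[0]['pixels'].astype(np.uint8)
ys,xs=np.nonzero(m); print(xs.min(),xs.max(),ys.min(),ys.max())
for y in range(ys.min(),ys.max(),10):
    r=np.nonzero(m[y])[0]; print(y,r.min(),r.max(),atz(f,[[(r.min()+r.max())/2,y]],.153)[0])
cv2.imwrite('pics/w1z.png',cv2.resize(im[140:270,280:400],None,fx=5,fy=4.6,interpolation=2))
E
```

```text
dot [[ 0.5482 -0.2059  0.172 ]]
tip [[324.7068 215.1806]]
339 408 0 75
0 346 372 [ 0.7046 -0.1862  0.153 ]
10 339 379 [ 0.6983 -0.1879  0.153 ]
20 346 386 [ 0.6931 -0.1947  0.153 ]
30 353 392 [ 0.6877 -0.2012  0.153 ]
40 357 398 [ 0.682  -0.2067  0.153 ]
50 354 405 [ 0.6757 -0.21    0.153 ]
60 373 405 [ 0.6706 -0.2191  0.153 ]
70 379 392 [ 0.6631 -0.2184  0.153 ]
```

View pics/w1z.png

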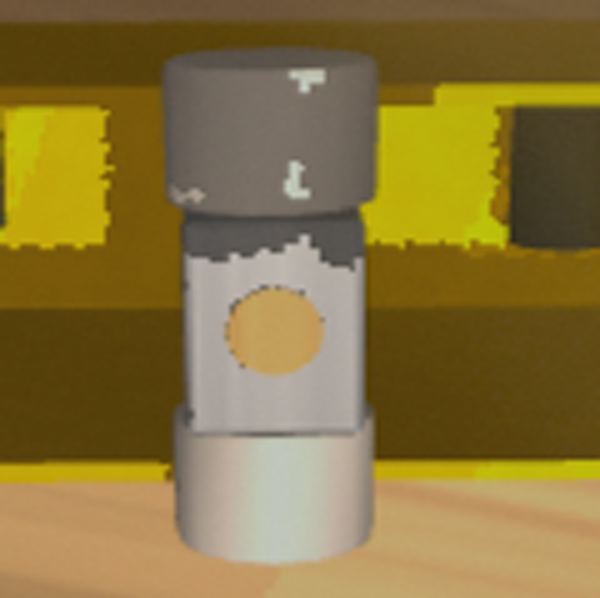

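```bash
python3 - <<'E'
from h import *
np.set_printoptions(precision=4,suppress=True)
f=cam('wrist')
print('dot',atz(f,[[335,212.2]],.172))
# block corners top face: left edge/right edge bottom, and top
q=lambda x,y:[280+x/5,140+y/4.6]
P=atz(f,[q(190,432),q(363,432),q(186,222),q(362,222)],.172);print(P)
for a,b in((0,2),(1,3)):
  d=P[b]-P[a];print(np.degrees(np.arctan2(d[1],d[0])),np.linalg.norm(d))
A=atz(f,[q(270,208),q(270,60),q(275,410),q(274,555)],.153);print(A)
d=A[1]-A[3];print(np.degrees(np.arctan2(d[1],d[0])))
# bin
B=atz(f,[[220,159.5],[442,158.5],[220,243],[438,243]],.135);print(B)
E
```

```text
dot [[ 0.548  -0.2049  0.172 ]]
[[ 0.5265 -0.1954  0.172 ]
 [ 0.533  -0.2237  0.172 ]
 [ 0.5641 -0.1863  0.172 ]
 [ 0.5705 -0.2139  0.172 ]]
13.657522663917222 0.03868193965255291
14.574691976939617 0.03869847056670365
[[ 0.5661 -0.2001  0.153 ]
 [ 0.5923 -0.1939  0.153 ]
 [ 0.5282 -0.2101  0.153 ]
 [ 0.4989 -0.217   0.153 ]]
13.891248155567268
[[ 0.5624 -0.0982  0.135 ]
 [ 0.6074 -0.2885  0.135 ]
 [ 0.485  -0.1092  0.135 ]
 [ 0.5315 -0.31    0.135 ]]
```

```bash
python3 - <<'E'
from h import *
np.set_printoptions(precision=4,suppress=True)
try: print('tips',tips_ahead() if callable(tips_ahead) else tips_ahead)
except Exception as e: print(e)
f=cam('top'); save('top1',f)
im=cv2.cvtColor(f['frame'],cv2.COLOR_RGB2BGR)
print(atz(f,[[420.3,244.5]],.172))
f=cam('side')
print('side dot',atz(f,[[285+183/4,270+82/4]],.172))
E
```

```text
tips 0.025
[[ 0.5454 -0.2053  0.172 ]]
side dot [[ 0.5473 -0.207   0.172 ]]
```

move_arm([
  [[3,-9,-30],[0,0,0.015]],
  [[3,-9,-80],[0,0,0.015]],
  [[3,-9,-125],[0,0,0.015]],
  [[3,-9,-155],[0,0,0.015]],
  [[3,-9,-170],[0,0,0.015]],
  [[3,-9,-177],[0,0,0.015]],
  [[3,-9,-177],[0,0,0.015]],
  [[3,-9,-177],[0,0,0.015]],
])

```text
clock: 4.05
position: [0.5476, -0.2054, 0.1681]
tool_rot: [3.141, -0.001, 0.244]
force: [-0.3, -0.2, -0.4]
grip_width: 0.0851
```

move_arm([
  [[0,0,0],[0,0,0]],
  [[0,0,0],[0,0,0]],
  [[0,0,0],[0,0,0]],
  [[0,0,0],[0,0,0]],
  [[0,0,0],[0,0,0]],
  [[0,0,0],[0,0,0]],
  [[0,0,0],[0,0,0]],
  [[0,0,0],[0,0,0]],
], jaw=20, grip_force=60)

```text
clock: 5.05
position: [0.5472, -0.205, 0.1675]
tool_rot: [-3.141, -0.0, 0.244]
force: [-1.7, 1.1, 6.5]
grip_width: 0.0281
```

```bash
python3 - <<'E'
from h import *
np.set_printoptions(precision=4,suppress=True)
f=cam('wrist'); save('w2',f); print(f['s'])
E
```

```text
{'clock': 5.05, 'qpos': array([ 0.3532,  0.5372, -0.1353,  1.7689,  0.0925,  0.8415, -1.1518]), 'qd': array([-0.0006,  0.0016, -0.0007,  0.0008, -0.0013, -0.0005,  0.0008]), 'joint_efforts': array([  0.6083, -86.1671,   0.6046, -31.7514,   0.3311,  -0.7974,
        -0.0868]), 'position': array([ 0.5472, -0.205 ,  0.1675]), 'tool_rot': array([-3.1415, -0.0002,  0.2439]), 'force': array([-1.7184,  1.1299,  6.515 ]), 'moment': array([0.4458, 0.4594, 0.105 ]), 'grip_width': 0.028075246158884983}
```

View pics/w2.png

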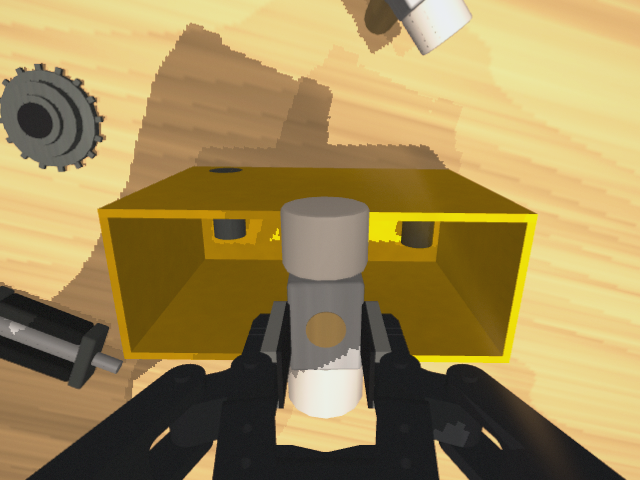

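move_arm([
  [[0,0,5],[0,0,0]],
  [[0,0,20],[0,0,0]],
  [[0,0,45],[0,0,0]],
  [[0,0,75],[0,0,0]],
  [[0,0,105],[0,0,0]],
  [[0,0,135],[0,0,0]],
  [[0,0,160],[0,0,0]],
  [[0,0,175],[0,0,0]],
  [[0,0,175],[0,0,0]],
  [[0,0,175],[0,0,0]],
  [[0,0,175],[0,0,0]],
])

```text
clock: 6.48
position: [0.5468, -0.2051, 0.3412]
tool_rot: [-3.141, 0.001, 0.244]
force: [0.6, 0.4, -1.2]
grip_width: 0.028
```

```bash
python3 - <<'E'
from h import *
np.set_printoptions(precision=4,suppress=True)
f=cam('wrist'); save('w3',f); s=f['s'];print(s['clock'],s['position'],s['tool_rot'],s['force'],s['moment'],s['grip_width'])
f=cam('side'); im=cv2.cvtColor(f['frame'],cv2.COLOR_RGB2BGR); save('side3',f)
E
```

```text
6.475 [ 0.5468 -0.2051  0.3412] [-3.1408  0.0012  0.2438] [ 0.6168  0.3619 -1.1798] [-0.0111 -0.0286 -0.0358] 0.02801840428379925
```

View pics/w3.png

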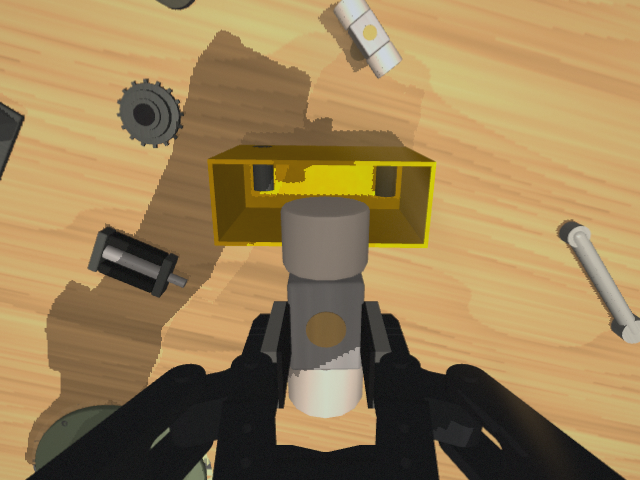

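View pics/side3.png

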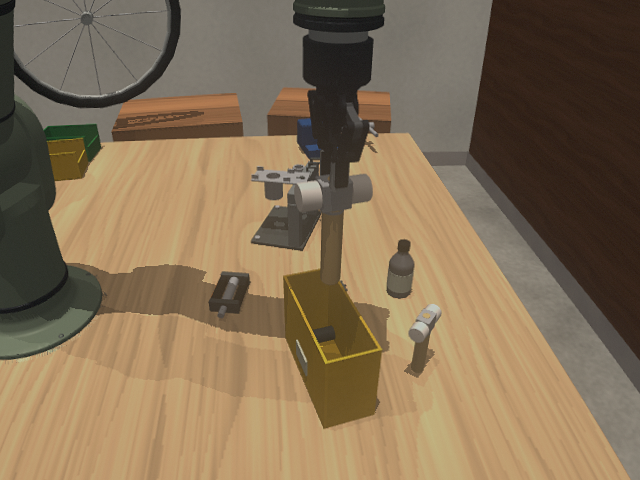

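```bash
python3 - <<'E'
from h import *
np.set_printoptions(precision=4,suppress=True)
f=cam('wrist'); s=f['s']; p=np.array(s['position'])
zt=p[2]+.0045
d=atz(f,[[326,330]],zt)[0]; print('dot off',d-p)
Rm=R.from_euler('xyz',s['tool_rot']).as_matrix(); print('tool',Rm.T@(d-p))
# block edge
for a,b in(([288,280],[289,368]),([363,280],[362,355])):
  P=atz(f,[a,b],zt);e=P[0]-P[1];print(np.degrees(np.arctan2(e[1],e[0])),np.linalg.norm(e))
f=cam('side')
h=np.array([d[0],d[1],p[2]-.0145])
x=np.array([np.cos(.243),np.sin(.243),0]);y=np.array([-x[1],x[0],0]);z=np.array([0,0,1])
L=[]
im=cv2.cvtColor(f['frame'],cv2.COLOR_RGB2BGR)
def dr(pts):
    q=proj(f,pts)*4-np.array([280*4,160*4])
    cv2.polylines(im2,[np.int32(q.round())],True,(0,255,0),1)
im2=cv2.resize(im[160:300,280:400],None,fx=4,fy=4,interpolation=2)
for sgn in (1,-1): dr([h+sgn*.015*y+a*.02*x+b*.019*z for a,b in((1,1),(1,-1),(-1,-1),(-1,1))])
t=np.linspace(0,2*np.pi,30)
for zz,r in((-.137,.0118),(-.1335,.014),(-.019,.014)): dr([h+r*np.cos(a)*x+r*np.sin(a)*y+zz*z for a in t])
for xx in(-.046,.046): dr([h+xx*x+.018*np.cos(a)*y+.018*np.sin(a)*z for a in t])
cv2.imwrite('pics/s3z.png',im2)
E
```

```text
dot off [ 0.0008 -0.0004  0.0045]
tool [ 0.0007  0.0006 -0.0045]
12.818787638010253 0.03976175561053233
15.100486347175682 0.03345758677243967
```

View pics/s3z.png

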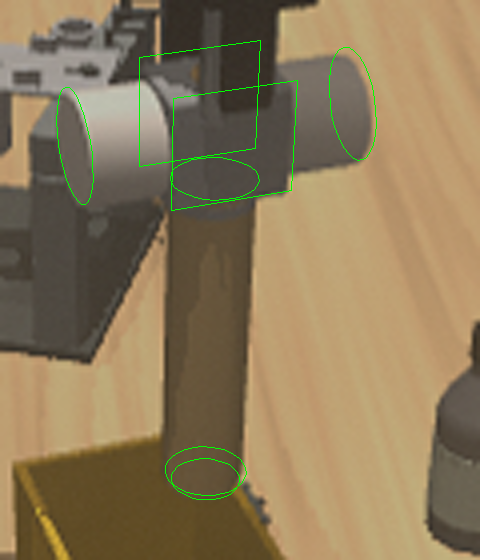

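move_arm([
  [[-5,20,2],[0,0,-0.04]],
  [[-20,65,5],[0,0,-0.09]],
  [[-37,115,5],[0,0,-0.14]],
  [[-55,165,5],[0,0,-0.19]],
  [[-74,215,5],[0,0,-0.24]],
  [[-93,265,5],[0,0,-0.3]],
  [[-112,315,5],[0,0,-0.36]],
  [[-130,365,5],[0,0,-0.42]],
  [[-147,415,5],[0,0,-0.47]],
  [[-160,455,5],[0,0,-0.5]],
  [[-165,470,5],[0,0,-0.504]],
  [[-165,470,5],[0,0,-0.504]],
])

```text
clock: 8.18
position: [0.3877, 0.2498, 0.345]
tool_rot: [3.138, 0.004, -0.252]
force: [-0.2, 0.3, -3.2]
grip_width: 0.0281
```

move_arm([
  [[0,0,0],[0,0,0]],
  [[0,0,0],[0,0,0]],
])

```text
clock: 8.43
position: [0.3879, 0.2491, 0.3451]
tool_rot: [3.138, 0.004, -0.251]
force: [0.5, 0.4, -2.5]
grip_width: 0.0278
```

```bash
python3 - <<'E'
from h import *
np.set_printoptions(precision=4,suppress=True)
f=cam('wrist'); save('w4',f); s=f['s'];print(s['clock'],s['position'],s['tool_rot'],s['force'],s['moment'],s['grip_width'])
E
```

```text
8.425 [0.3879 0.2491 0.3451] [ 3.1376  0.0035 -0.2514] [ 0.4868  0.3798 -2.4523] [-0.0392  0.0334 -0.0423] 0.027842823684127646
```

View pics/w4.png

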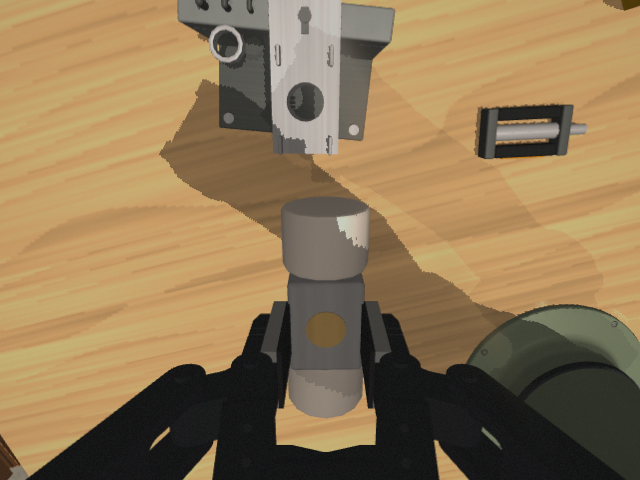

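```bash
python3 - <<'E'
from h import *
f=cam('wrist'); im=cv2.cvtColor(f['frame'],cv2.COLOR_RGB2BGR)
cv2.imwrite('pics/w4z.png',cv2.resize(im[0:160,170:410],None,fx=3.3,fy=3.3,interpolation=2))
E
```

```text
(no output)
```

View pics/w4z.png

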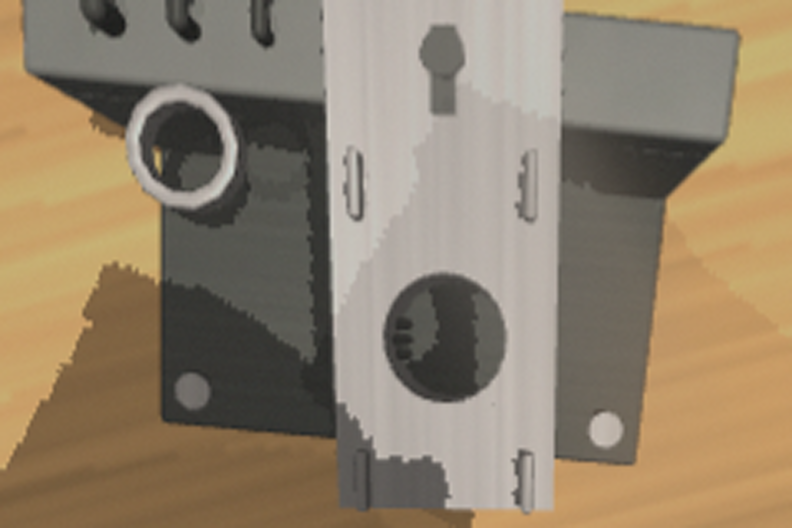

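```bash
cat >> h.py <<'E'
def circ(P):
    A=np.c_[2*P[:,:2],np.ones(len(P))]; s=np.linalg.lstsq(A,(P[:,:2]**2).sum(1),rcond=None)[0]
    return s[:2],np.sqrt(s[2]+s[0]**2+s[1]**2)
E
python3 - <<'E'
from h import *
np.set_printoptions(precision=4,suppress=True)
f=cam('wrist'); q=lambda L:[[170+(x+.5)/3.3-.5,(y+.5)/3.3-.5] for x,y in L]
print('ring',circ(atz(f,q([(384,337),(507,337),(445,272),(445,402),(402,291),(489,291),(402,384),(489,384)]),.14)))
def ang(a,b,z):
    P=atz(f,q([a,b]),z);e=P[0]-P[1];return np.arctan2(e[1],e[0]),P
for a,b,z in(((322,0),(340,508),.14),((564,0),(553,508),.14),((442,45),(445,337),.14),((354,150),(362,450),.15),((533,150),(527,452),.15)): 
    t=ang(a,b,z);print(t[0],t[1].ravel())
# rail: front top edge, z=.137
for a,b in(((22,70),(323,104)),((563,15),(740,32)),((563,128),(727,142)),):
    P=atz(f,q([a,b]),.137);e=P[0]-P[1];print('rail y dir - 90',np.arctan2(e[1],e[0])-np.pi/2,P.ravel())
for a,b in(((165,420),(635,462)),):
    P=atz(f,q([a,b]),.008);e=P[0]-P[1];print('base',np.arctan2(e[1],e[0])-np.pi/2,P.ravel())
f=cam('top')
t=[]
print('top ring',atz(f,[[160+187/4-.4,215+268/4-.4]],.14),'bolt',atz(f,[[160+217/4-.4,215+155/4-.4]],.142))
# top: rail endpoints & saddle edges
qq=lambda x,y:[160+x/4-.4,215+y/4-.4]
for n,a,b,z in(('rail',(57,73),(178,117),.137),('rail2',(45,115),(150,152),.137),('sadL',(172,122),(118,330),.14),('sadR',(272,145),(216,355),.14)):
    P=atz(f,[qq(*a),qq(*b)],z);e=P[0]-P[1];print(n,np.arctan2(e[1],e[0]),np.arctan2(e[1],e[0])-np.pi/2)
E
```

```text
ring (array([0.4774, 0.2425]), np.float64(0.015510587457460902))
-0.2601858050961838 [0.5564 0.2506 0.14   0.4438 0.2805 0.14  ]
-0.2650273190956677 [0.5423 0.1959 0.14   0.4298 0.2264 0.14  ]
-0.2590781725839202 [0.5405 0.226  0.14   0.4777 0.2426 0.14  ]
-0.26324949938248593 [0.5227 0.2518 0.15   0.4569 0.2695 0.15  ]
-0.26998226599345204 [0.5122 0.2112 0.15   0.4461 0.2295 0.15  ]
rail y dir - 90 -0.3544161633346845 [0.5611 0.3244 0.137  0.5361 0.257  0.137 ]
rail y dir - 90 -0.33540340774410904 [0.54   0.1966 0.137  0.5261 0.1568 0.137 ]
rail y dir - 90 -0.32833337053827716 [0.5166 0.2023 0.137  0.5037 0.1644 0.137 ]
base -0.3397051428903761 [0.4784 0.3517 0.008  0.4225 0.1935 0.008 ]
top ring [[0.4754 0.2425 0.14  ]] bolt [[0.5349 0.2266 0.142 ]]
rail 1.2161136307253957 -0.35468269606950087
rail2 1.2277069511788052 -0.3430893756160913
sadL -0.24789166282001887 -1.8186879896149155
sadR -0.25812258293816615 -1.8289189097330627
```

move_arm([
  [[20,-1,0],[0,0,0]],
  [[45,-3,0],[0,0,0]],
  [[70,-5,0],[0,0,0]],
  [[85,-6,0],[0,0,0]],
  [[85,-6,0],[0,0,0]],
  [[85,-6,0],[0,0,0]],
])

```text
clock: 9.38
position: [0.4724, 0.2435, 0.345]
tool_rot: [3.138, 0.004, -0.252]
force: [-0.2, 0.1, -3.2]
grip_width: 0.028
```

```bash
python3 - <<'E'
from h import *
np.set_printoptions(precision=4,suppress=True)
f=cam('wrist'); save('w5',f); s=f['s'];print(s['clock'],s['position'],s['tool_rot'],s['force'],s['moment'],s['qpos'])
E
```

```text
9.375 [0.4724 0.2435 0.345 ] [ 3.1377  0.004  -0.2516] [-0.165   0.0561 -3.2353] [ 0.0219 -0.0236  0.0118] [-0.6828  0.2701  0.1215  1.6979 -0.0353  1.1812 -2.3744]
```

```bash
python3 - <<'E'
from h import *
np.set_printoptions(precision=4,suppress=True)
s=observe(); Rn=R.from_euler('xyz',s['tool_rot']); Rt=R.from_euler('xyz',[np.pi,0,-.263]); print((Rt*Rn.inv()).as_rotvec())
f=cam('wrist');im=cv2.cvtColor(f['frame'],cv2.COLOR_RGB2BGR); print(proj(f,[[.4774,.2425,.14]]))
cv2.imwrite('pics/w5z.png',im)
E
```

```text
[ 0.0026 -0.0046 -0.0118]
[[324.4663 199.2791]]
```

View pics/w5z.png

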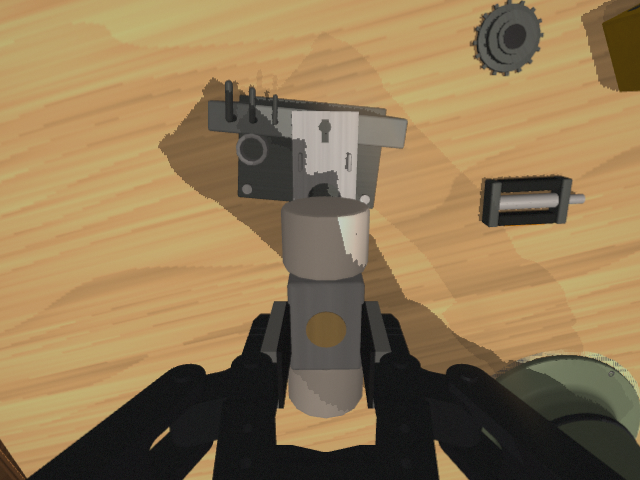

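move_arm([
  [[4.5,0,-6],[0.003,-0.005,-0.012]],
  [[4.5,0,-14],[0.003,-0.005,-0.012]],
  [[4.5,0,-20],[0.003,-0.005,-0.012]],
  [[4.5,0,-20],[0.003,-0.005,-0.012]],
  [[4.5,0,-20],[0.003,-0.005,-0.012]],
])

```text
clock: 10.1
position: [0.4774, 0.2435, 0.3252]
tool_rot: [-3.141, -0.001, -0.264]
force: [-0.5, 0.3, -3.0]
grip_width: 0.0279
```

```bash
cat > ov.py <<'E'
from h import *
import sys
np.set_printoptions(precision=4,suppress=True)
def go(name,off=.0145,x0=235,y0=90,w=130,h_=130):
    f=cam('side');s=f['s'];p=np.array(s['position']);print(s['clock'],p,s['tool_rot'],s['force'],s['moment'],s['grip_width'])
    Rm=R.from_euler('xyz',s['tool_rot']).as_matrix(); x=Rm[:,0];y=-Rm[:,1];z=-Rm[:,2]
    h=p-off*z+.0007*x-.0006*y
    im=cv2.cvtColor(f['frame'],cv2.COLOR_RGB2BGR)
    S=4.5
    im2=cv2.resize(im[y0:y0+h_,x0:x0+w],None,fx=S,fy=S,interpolation=2)
    def dr(pts,c=(0,255,0)):
        q=(proj(f,pts)-[x0,y0]+.5)*S-.5
        cv2.polylines(im2,[np.int32(q.round())],True,c,1)
    t=np.linspace(0,2*np.pi,40)
    for zz,r in((-.137,.0118),(-.1335,.014)): dr([h+r*np.cos(a)*x+r*np.sin(a)*y+zz*z for a in t])
    for xx in(-.046,.046): dr([h+xx*x+.018*np.cos(a)*y+.018*np.sin(a)*z for a in t])
    c=np.array([.4774,.2425,.14]); dr([c+.0155*np.array([np.cos(a),np.sin(a),0]) for a in t],(0,0,255))
    cv2.imwrite('pics/'+name+'.png',im2)
    print('butt',h-.137*z,'head',h)
if __name__=='__main__': go(sys.argv[1])
E
python3 ov.py s5
```

```text
10.1 [0.4774 0.2435 0.3252] [-3.1411 -0.0006 -0.2637] [-0.4635  0.3315 -3.0146] [-0.0335  0.0772 -0.059 ] 0.02791554437259222
butt [0.478  0.2428 0.1737] head [0.4779 0.2427 0.3107]
```

View pics/s5.png

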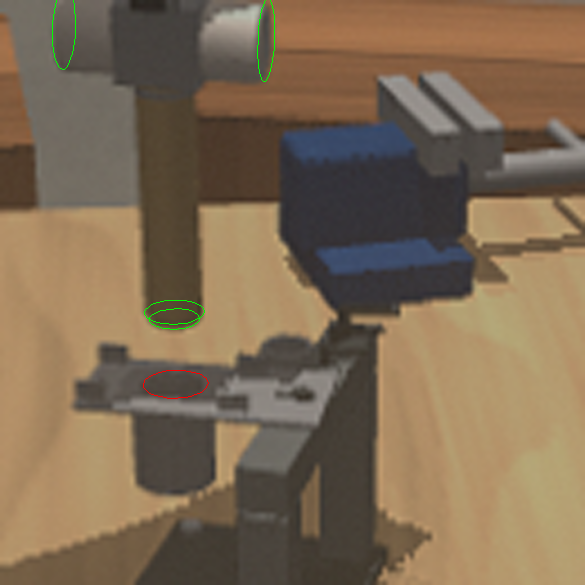

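move_arm([
  [[0,0,-8],[0,0,0]],
  [[0,0,-18],[0,0,0]],
  [[0,0,-27],[0,0,0]],
  [[0,0,-31],[0,0,0]],
  [[0,0,-33],[0,0,0]],
  [[0,0,-35],[0,0,0]],
  [[0,0,-36],[0,0,0]],
  [[0,0,-37],[0,0,0]],
  [[0,0,-37],[0,0,0]],
])

```text
clock: 11.28
position: [0.4774, 0.2434, 0.2881]
tool_rot: [-3.141, -0.001, -0.264]
force: [-0.7, -1.4, -1.2]
grip_width: 0.028
```

```bash
python3 ov.py s6
```

```text
11.275 [0.4774 0.2434 0.2881] [-3.1413 -0.0005 -0.2638] [-0.6669 -1.3728 -1.1785] [-0.3307  0.2805  0.0111] 0.027975485305508967
butt [0.478  0.2426 0.1366] head [0.4779 0.2426 0.2736]
```

View pics/s6.png

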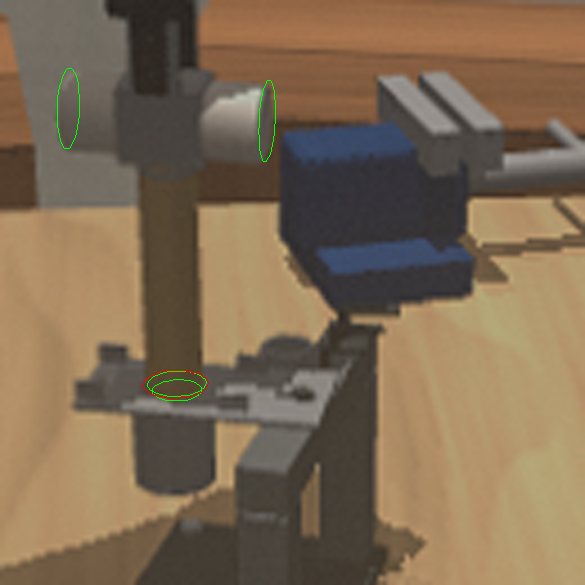

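move_arm([
  [[-0.5,-0.5,0],[0,0,0]],
  [[-1,-1,0],[0,0,0]],
  [[-1,-1,0],[0,0,0]],
  [[-1,-1,0],[0,0,0]],
])

```text
clock: 11.82
position: [0.4764, 0.2425, 0.2881]
tool_rot: [-3.141, -0.001, -0.264]
force: [0.4, 0.8, -2.5]
grip_width: 0.0277
```

```bash
cat > st.py <<'E'
from h import *
np.set_printoptions(precision=4,suppress=True)
s=observe();print(s['clock'],s['position'],s['tool_rot'],'F',s['force'],'M',s['moment'],s['grip_width'])
E
python3 st.py
```

```text
11.825 [0.4764 0.2425 0.2881] [-3.1412 -0.0005 -0.2637] F [ 0.4026  0.7588 -2.4973] M [-0.0466  0.0178  0.0198] 0.027657969581911013
```

move_arm([
  [[0,0,-1],[0,0,0]],
  [[0,0,-2],[0,0,0]],
  [[0,0,-3],[0,0,0]],
  [[0,0,-4],[0,0,0]],
  [[0,0,-4],[0,0,0]],
  [[0,0,-4],[0,0,0]],
])

```text
clock: 12.58
position: [0.4764, 0.2424, 0.2841]
tool_rot: [-3.141, -0.0, -0.264]
force: [0.5, 0.6, -2.7]
grip_width: 0.0278
```

```bash
python3 st.py
```

```text
12.575 [0.4764 0.2424 0.2841] [-3.1413 -0.0005 -0.2638] F [ 0.5465  0.6481 -2.7208] M [-0.168   0.0884  0.0377] 0.027839542076901036
```

move_arm([
  [[-0.3,-0.6,0],[0,0,0]],
  [[-0.3,-0.6,0],[0,0,0]],
  [[-0.3,-0.6,-1],[0,0,0]],
  [[-0.3,-0.6,-2],[0,0,0]],
  [[-0.3,-0.6,-3],[0,0,0]],
  [[-0.3,-0.6,-4],[0,0,0]],
  [[-0.3,-0.6,-4],[0,0,0]],
  [[-0.3,-0.6,-4],[0,0,0]],
])

```text
clock: 13.58
position: [0.4761, 0.2419, 0.2801]
tool_rot: [-3.141, -0.001, -0.264]
force: [0.7, -0.1, -2.4]
grip_width: 0.0279
```

```bash
python3 st.py
```

```text
13.575 [0.4761 0.2419 0.2801] [-3.1412 -0.0005 -0.2637] F [ 0.7088 -0.0614 -2.4326] M [ 0.0344  0.0167 -0.0293] 0.027859465204499355
```

move_arm([
  [[0,0,-1],[0,0,0]],
  [[0,0,-2],[0,0,0]],
  [[0,0,-3],[0,0,0]],
  [[0,0,-4],[0,0,0]],
  [[0,0,-5],[0,0,0]],
  [[0,0,-6],[0,0,0]],
  [[0,0,-6],[0,0,0]],
  [[0,0,-6],[0,0,0]],
])

```text
clock: 14.58
position: [0.4761, 0.2418, 0.2741]
tool_rot: [-3.141, -0.0, -0.264]
force: [0.1, -0.0, -1.8]
grip_width: 0.028
```

```bash
python3 st.py
```

```text
14.575 [0.4761 0.2418 0.2741] [-3.1413 -0.0005 -0.2638] F [ 0.1373 -0.0188 -1.818 ] M [-0.0049 -0.0277 -0.0046] 0.028030826790971512
```

move_arm([
  [[0,0,-1],[0,0,0]],
  [[0,0,-2],[0,0,0]],
  [[0,0,-3],[0,0,0]],
  [[0,0,-4],[0,0,0]],
  [[0,0,-5],[0,0,0]],
  [[0,0,-6],[0,0,0]],
  [[0,0,-7],[0,0,0]],
  [[0,0,-8],[0,0,0]],
  [[0,0,-8],[0,0,0]],
  [[0,0,-8],[0,0,0]],
])

```text
clock: 15.82
position: [0.4761, 0.2419, 0.2661]
tool_rot: [-3.141, -0.001, -0.264]
force: [0.9, -0.4, -3.2]
grip_width: 0.028
```

```bash
python3 st.py
```

```text
15.825 [0.4761 0.2419 0.2661] [-3.1412 -0.0005 -0.2637] F [ 0.926  -0.4301 -3.1733] M [ 0.0032 -0.0251 -0.0046] 0.027983796022926555
```

move_arm([
  [[0,0,-1],[0,0,0]],
  [[0,0,-2],[0,0,0]],
  [[0,0,-3],[0,0,0]],
  [[0,0,-4],[0,0,0]],
  [[0,0,-5],[0,0,0]],
  [[0,0,-6],[0,0,0]],
  [[0,0,-6],[0,0,0]],
  [[0,0,-6],[0,0,0]],
])

```text
clock: 16.82
position: [0.4761, 0.2418, 0.2601]
tool_rot: [-3.141, -0.0, -0.264]
force: [0.7, 0.7, -2.9]
grip_width: 0.0278
```

```bash
python3 st.py
```

```text
16.825 [0.4761 0.2418 0.2601] [-3.1412 -0.0005 -0.2638] F [ 0.7027  0.7446 -2.8521] M [-0.0321 -0.0049  0.0145] 0.027768979097025658
```

move_arm([
  [[0,0,-1],[0,0,0]],
  [[0,0,-2],[0,0,0]],
  [[0,0,-3],[0,0,0]],
  [[0,0,-4],[0,0,0]],
  [[0,0,-5],[0,0,0]],
  [[0,0,-6],[0,0,0]],
  [[0,0,-6],[0,0,0]],
  [[0,0,-6],[0,0,0]],
])

```text
clock: 17.82
position: [0.476, 0.2418, 0.2541]
tool_rot: [-3.141, -0.0, -0.264]
force: [0.2, -1.7, -2.2]
grip_width: 0.0276
```

```bash
python3 st.py
```

```text
17.825 [0.476  0.2418 0.2541] [-3.1413 -0.0004 -0.2637] F [ 0.2043 -1.6928 -2.2203] M [-0.3809  0.1568  0.028 ] 0.027564857084182794
```

move_arm([
  [[-0.1,-0.4,0],[0,0,0]],
  [[-0.1,-0.4,-1],[0,0,0]],
  [[-0.1,-0.4,-2],[0,0,0]],
  [[-0.1,-0.4,-3],[0,0,0]],
  [[-0.1,-0.4,-4],[0,0,0]],
  [[-0.1,-0.4,-4],[0,0,0]],
  [[-0.1,-0.4,-4],[0,0,0]],
])

```text
clock: 18.7
position: [0.4759, 0.2414, 0.25]
tool_rot: [-3.141, -0.0, -0.264]
force: [-1.2, -2.1, -2.2]
grip_width: 0.0279
```

```bash
python3 st.py
```

```text
18.7 [0.4759 0.2414 0.25  ] [-3.1414 -0.0004 -0.2637] F [-1.1537 -2.1017 -2.1765] M [-0.7008  0.29    0.0025] 0.02788454114311305
```

move_arm([
  [[-0.1,-0.4,0],[0,0,0]],
  [[-0.1,-0.4,-1],[0,0,0]],
  [[-0.1,-0.4,-2],[0,0,0]],
  [[-0.1,-0.4,-3],[0,0,0]],
  [[-0.1,-0.4,-4],[0,0,0]],
  [[-0.1,-0.4,-4],[0,0,0]],
  [[-0.1,-0.4,-4],[0,0,0]],
])

```text
clock: 19.58
position: [0.4758, 0.241, 0.246]
tool_rot: [-3.141, -0.0, -0.264]
force: [-0.0, -1.5, -1.6]
grip_width: 0.0278
```

```bash
python3 st.py
```

```text
19.575 [0.4758 0.241  0.246 ] [-3.1413 -0.0004 -0.2637] F [-0.0107 -1.5131 -1.6033] M [-0.8903  0.2803  0.0418] 0.02779240804928287
```

move_arm([
  [[0,0,-1],[0,0,0]],
  [[0,0,-2],[0,0,0]],
  [[0,0,-3],[0,0,0]],
  [[0,0,-4],[0,0,0]],
  [[0,0,-5],[0,0,0]],
  [[0,0,-6],[0,0,0]],
  [[0,0,-6],[0,0,0]],
  [[0,0,-6],[0,0,0]],
])

```text
clock: 20.58
position: [0.4758, 0.241, 0.24]
tool_rot: [-3.141, -0.0, -0.264]
force: [-1.5, -1.7, -2.8]
grip_width: 0.0281
```

```bash
python3 st.py
```

```text
20.575 [0.4758 0.241  0.24  ] [-3.1413 -0.0004 -0.2637] F [-1.4618 -1.6621 -2.8019] M [-0.8085  0.2715  0.009 ] 0.02813291142318146
```

move_arm([
  [[0,0,-1.5],[0,0,0]],
  [[0,0,-3],[0,0,0]],
  [[0,0,-4.5],[0,0,0]],
  [[0,0,-6],[0,0,0]],
  [[0,0,-7.5],[0,0,0]],
  [[0,0,-9],[0,0,0]],
  [[0,0,-10.5],[0,0,0]],
  [[0,0,-12],[0,0,0]],
  [[0,0,-13.5],[0,0,0]],
  [[0,0,-15],[0,0,0]],
  [[0,0,-15],[0,0,0]],
])

```text
clock: 21.95
position: [0.4758, 0.241, 0.2249]
tool_rot: [-3.141, -0.0, -0.264]
force: [-1.6, -1.9, -2.0]
grip_width: 0.0285
```

```bash
python3 st.py
```

```text
21.95 [0.4758 0.241  0.2249] [-3.1413 -0.0003 -0.2637] F [-1.5687 -1.8681 -2.008 ] M [-0.6865  0.2815  0.0052] 0.028453052446504534
```

move_arm([
  [[-0.1,-0.3,-1.5],[0,0,0]],
  [[-0.1,-0.3,-3],[0,0,0]],
  [[-0.1,-0.3,-4.5],[0,0,0]],
  [[-0.1,-0.3,-6],[0,0,0]],
  [[-0.1,-0.3,-7.5],[0,0,0]],
  [[-0.1,-0.3,-9],[0,0,0]],
  [[-0.1,-0.3,-10.5],[0,0,0]],
  [[-0.1,-0.3,-12],[0,0,0]],
  [[-0.1,-0.3,-13.5],[0,0,0]],
  [[-0.1,-0.3,-15],[0,0,0]],
  [[-0.1,-0.3,-15],[0,0,0]],
])

```text
clock: 23.32
position: [0.4757, 0.2408, 0.21]
tool_rot: [-3.141, -0.0, -0.264]
force: [0.1, 1.1, -0.9]
grip_width: 0.028
```

```bash
python3 st.py; python3 ov.py s7; python3 -c "
from h import *
f=cam('wrist');save('w7',f)"
```

```text
23.325 [0.4757 0.2408 0.21  ] [-3.1413 -0.0004 -0.2637] F [ 0.0879  1.0693 -0.8589] M [-0.1569  0.081  -0.0001] 0.02804120929089412
23.325 [0.4757 0.2408 0.21  ] [-3.1413 -0.0004 -0.2637] [ 0.0879  1.0693 -0.8589] [-0.1569  0.081  -0.0001] 0.02804120929089412
butt [0.4763 0.24   0.0585] head [0.4763 0.24   0.1955]
```

View pics/s7.png

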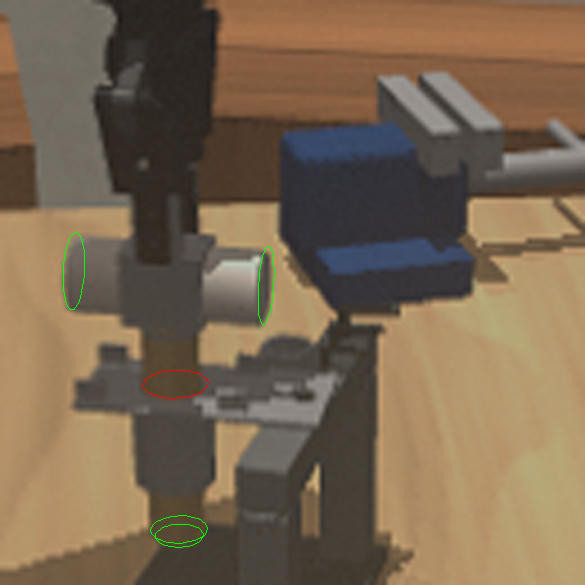

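View pics/w7.png

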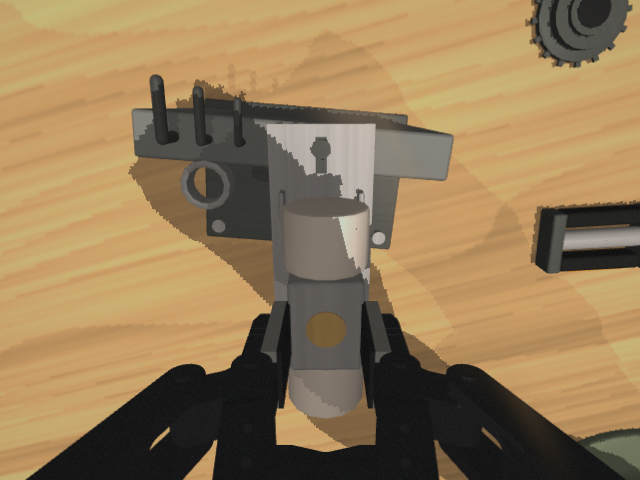

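```bash
python3 -c "
from h import *
im=cv2.imread('pics/w7.png')
cv2.imwrite('pics/w7z.png',cv2.resize(im[110:400,250:400],None,fx=5,fy=2,interpolation=2))"
```

```text
(no output)
```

View pics/w7z.png

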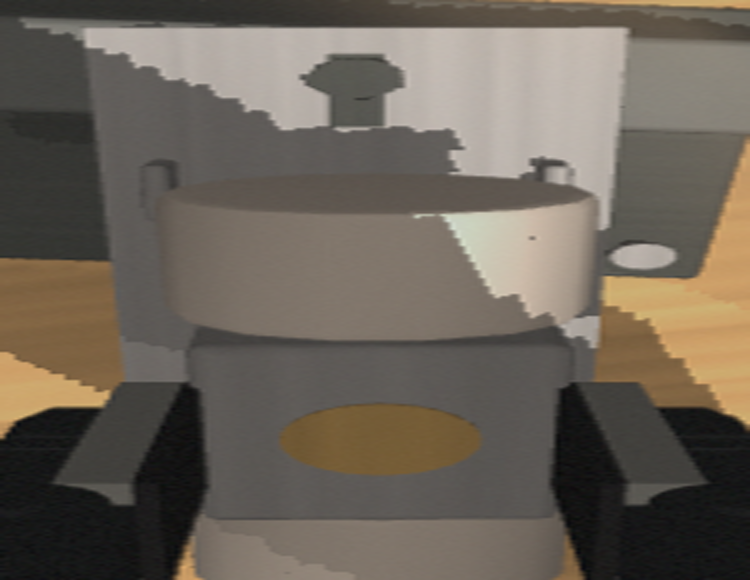

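move_arm([
  [[0,0.1,-1.5],[0,0,0]],
  [[0,0.1,-3],[0,0,0]],
  [[0,0.1,-4.5],[0,0,0]],
  [[0,0.1,-6],[0,0,0]],
  [[0,0.1,-7.5],[0,0,0]],
  [[0,0.1,-9],[0,0,0]],
  [[0,0.1,-10.5],[0,0,0]],
  [[0,0.1,-12],[0,0,0]],
  [[0,0.1,-13.5],[0,0,0]],
  [[0,0.1,-15],[0,0,0]],
  [[0,0.1,-15],[0,0,0]],
])

```text
clock: 24.8
position: [0.4757, 0.2409, 0.195]
tool_rot: [-3.141, -0.0, -0.264]
force: [-0.2, 0.1, -0.5]
grip_width: 0.0281
```

```bash
python3 st.py
```

```text
24.8 [0.4757 0.2409 0.195 ] [-3.1412 -0.0004 -0.2636] F [-0.1565  0.1371 -0.4676] M [-0.0044  0.0695  0.0286] 0.028074510221718536
```

move_arm([
  [[0,0.2,-1.5],[0,0,0]],
  [[0,0.2,-3],[0,0,0]],
  [[0,0.2,-4.5],[0,0,0]],
  [[0,0.2,-6],[0,0,0]],
  [[0,0.2,-7.5],[0,0,0]],
  [[0,0.2,-9],[0,0,0]],
  [[0,0.2,-10.5],[0,0,0]],
  [[0,0.2,-12],[0,0,0]],
  [[0,0.2,-13.5],[0,0,0]],
  [[0,0.2,-15],[0,0,0]],
  [[0,0.2,-15],[0,0,0]],
])

```text
clock: 26.18
position: [0.4757, 0.2411, 0.18]
tool_rot: [-3.141, -0.0, -0.264]
force: [0.2, 0.5, -0.6]
grip_width: 0.0278
```

```bash
python3 ov.py s8;  python3 -c "
from h import *
f=cam('wrist');save('w8',f)
im=cv2.imread('pics/w8.png')
cv2.imwrite('pics/w8z.png',cv2.resize(im[110:400,250:400],None,fx=5,fy=2,interpolation=2))"
```

```text
26.175 [0.4757 0.2411 0.18  ] [-3.1413 -0.0004 -0.2636] [ 0.1541  0.4773 -0.5505] [0.0167 0.0278 0.0165] 0.027805374375680415
butt [0.4763 0.2403 0.0285] head [0.4763 0.2403 0.1655]
```

View pics/s8.png

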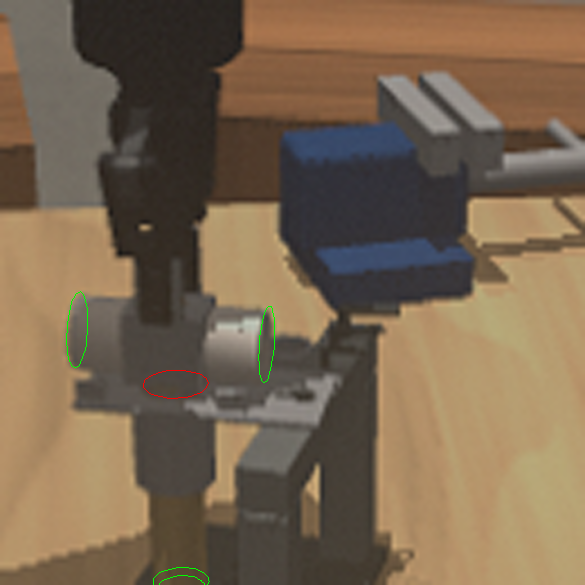

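View pics/w8z.png

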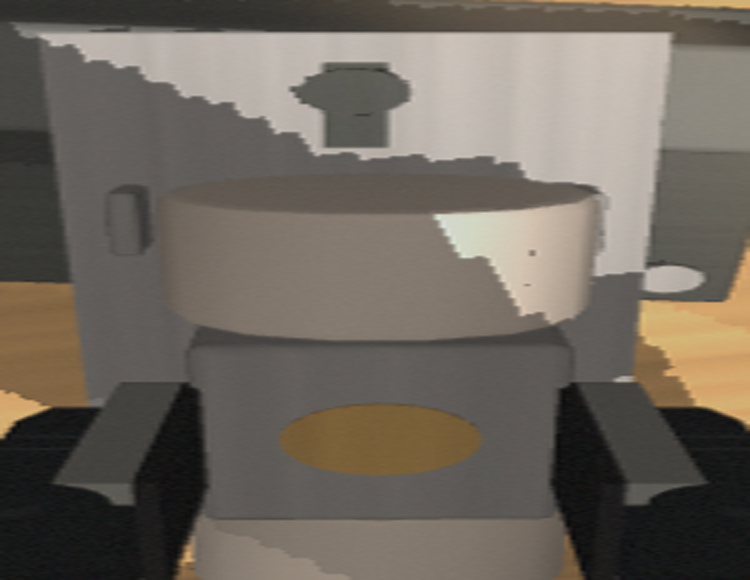

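move_arm([
  [[0,0,-1],[0,0,0]],
  [[0,0,-2],[0,0,0]],
  [[0,0,-3],[0,0,0]],
  [[0,0,-4],[0,0,0]],
  [[0,0,-4.5],[0,0,0]],
  [[0,0,-4.5],[0,0,0]],
])

```text
clock: 27.02
position: [0.4758, 0.2411, 0.1756]
tool_rot: [-3.141, -0.001, -0.264]
force: [-0.2, 1.6, 0.4]
grip_width: 0.0279
```

```bash
python3 st.py
```

```text
27.025 [0.4758 0.2411 0.1756] [-3.1412 -0.0005 -0.2636] F [-0.2168  1.6269  0.4298] M [ 0.0242  0.1249 -0.0278] 0.02790749925519416
```

move_arm([
  [[0,0,-0.4],[0,0,0]],
  [[0,0,-0.8],[0,0,0]],
  [[0,0,-1],[0,0,0]],
  [[0,0,-1],[0,0,0]],
])

```text
clock: 27.52
position: [0.4758, 0.2411, 0.1745]
tool_rot: [-3.141, -0.0, -0.264]
force: [-0.0, 1.9, -0.6]
grip_width: 0.0277
```

```bash
python3 st.py
```

```text
27.525 [0.4758 0.2411 0.1745] [-3.1412 -0.0005 -0.2637] F [-0.0054  1.8922 -0.6394] M [0.11   0.115  0.0375] 0.027710287851057395
```

move_arm([
  [[0,0,-0.3],[0,0,0]],
  [[0,0,-0.6],[0,0,0]],
  [[0,0,-0.8],[0,0,0]],
  [[0,0,-0.8],[0,0,0]],
])

```text
clock: 28.02
position: [0.4758, 0.241, 0.1738]
tool_rot: [-3.141, -0.0, -0.264]
force: [0.2, 1.5, -0.1]
grip_width: 0.0279
```

```bash
python3 st.py
```

```text
28.025 [0.4758 0.241  0.1738] [-3.1412 -0.0005 -0.2638] F [ 0.1812  1.4719 -0.067 ] M [ 0.1289  0.1226 -0.0406] 0.027854863316336926
```

move_arm([
  [[0,0,-0.3],[0,0,0]],
  [[0,0,-0.6],[0,0,0]],
  [[0,0,-0.6],[0,0,0]],
])

```text
clock: 28.4
position: [0.4758, 0.2411, 0.1732]
tool_rot: [-3.141, -0.001, -0.264]
force: [0.1, 1.9, 1.5]
grip_width: 0.0279
```

```bash
python3 st.py
```

```text
28.4 [0.4758 0.2411 0.1732] [-3.1412 -0.0005 -0.2637] F [0.1079 1.8528 1.5345] M [0.1804 0.1471 0.0604] 0.027908581195723488
```

move_arm([
  [[0,0,-0.3],[0,0,0]],
  [[0,0,-0.5],[0,0,0]],
  [[0,0,-0.5],[0,0,0]],
])

```text
clock: 28.78
position: [0.4757, 0.2411, 0.1728]
tool_rot: [-3.141, -0.0, -0.264]
force: [-2.4, 1.3, 4.2]
grip_width: 0.0278
```

```bash
python3 st.py
```

```text
28.775 [0.4757 0.2411 0.1728] [-3.1412 -0.0004 -0.2637] F [-2.4245  1.3208  4.2102] M [ 0.1378  0.4673 -0.0084] 0.02782672790605458
```

move_arm([
  [[0,0,-0.2],[0,0,0]],
  [[0,0,-0.3],[0,0,0]],
  [[0,0,-0.3],[0,0,0]],
])

```text
clock: 29.15
position: [0.4757, 0.2411, 0.1725]
tool_rot: [-3.141, -0.0, -0.264]
force: [-3.0, 0.9, 7.2]
grip_width: 0.0275
```

```bash
python3 ov.py s9;  python3 -c "
from h import *
f=cam('wrist');save('w9',f)
im=cv2.imread('pics/w9.png')
cv2.imwrite('pics/w9z.png',cv2.resize(im[110:400,250:400],None,fx=5,fy=2,interpolation=2))"
```

```text
29.15 [0.4757 0.2411 0.1725] [-3.1411 -0.0004 -0.2637] [-3.0462  0.876   7.1648] [ 0.1501  0.7055 -0.0236] 0.02753856709343943
butt [0.4763 0.2404 0.021 ] head [0.4762 0.2404 0.158 ]
```

View pics/s9.png

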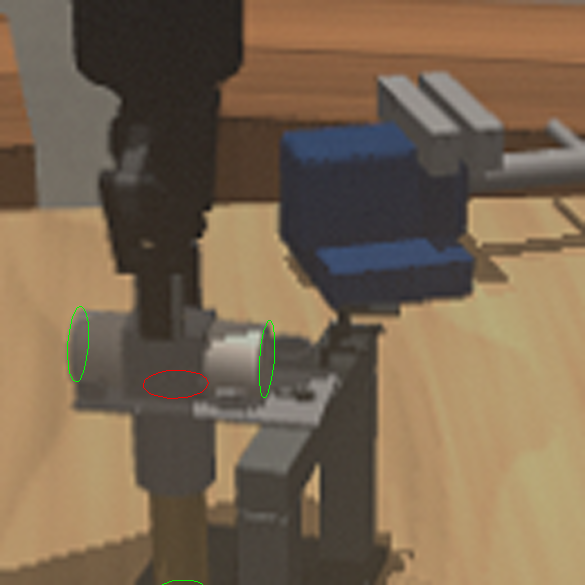

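View pics/w9z.png

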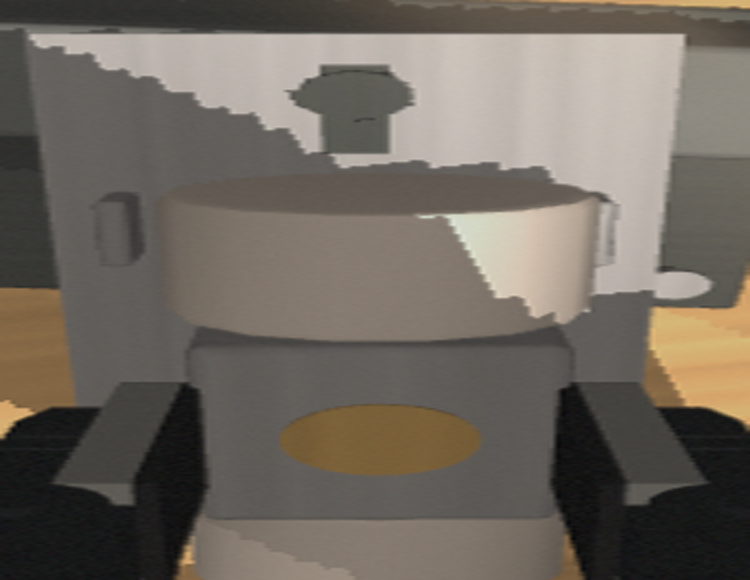

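move_arm([
  [[0,0,0],[0,0,0]],
  [[0,0,0],[0,0,0]],
  [[0,0,0],[0,0,0]],
  [[0,0,0],[0,0,0]],
  [[0,0,0],[0,0,0]],
], jaw=50)

```text
clock: 29.88
position: [0.4758, 0.241, 0.1723]
tool_rot: [-3.141, -0.0, -0.264]
force: [-0.0, -0.2, 0.2]
grip_width: 0.0498
```

```bash
python3 st.py;  python3 -c "
from h import *
f=cam('wrist');save('w10',f)"
```

```text
29.875 [0.4758 0.241  0.1723] [-3.1413 -0.0004 -0.2638] F [-0.0446 -0.1807  0.1503] M [-0.0107 -0.0274 -0.0283] 0.049837340955090716
```

View pics/w10.png

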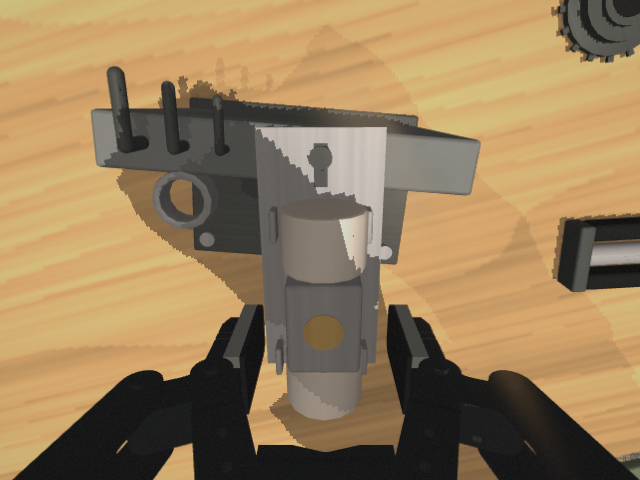

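move_arm([
  [[0,0,5],[0,0,0]],
  [[0,0,20],[0,0,0]],
  [[0,0,45],[0,0,0]],
  [[0,0,70],[0,0,0]],
  [[0,0,100],[0,0,0]],
  [[0,0,130],[0,0,0]],
  [[0,0,150],[0,0,0]],
  [[0,0,150],[0,0,0]],
  [[0,0,150],[0,0,0]],
])

```text
clock: 31.05
position: [0.4755, 0.2409, 0.3223]
tool_rot: [-3.141, -0.0, -0.264]
force: [0.9, 0.2, -0.6]
grip_width: 0.0502
```

```bash
cat > fin.py <<'E'
from h import *
np.set_printoptions(precision=4,suppress=True)
f=cam('wrist');save('w11',f); print(f['s']['position'],f['s']['force'])
im=cv2.imread('pics/w11.png'); cv2.imwrite('pics/w11z.png',cv2.resize(im[100:400,200:450],None,fx=3,fy=2,interpolation=2))
f=cam('side'); im=cv2.cvtColor(f['frame'],cv2.COLOR_RGB2BGR)
x0,y0,S=235,130,5.5
im2=cv2.resize(im[y0:y0+105,x0:x0+105],None,fx=S,fy=S,interpolation=2)
def dr(pts,c=(0,255,0)):
    q=(proj(f,pts)-[x0,y0]+.5)*S-.5
    cv2.polylines(im2,[np.int32(q.round())],True,c,1)
yaw=-.263; h=np.array([.4763,.2405,.159])
x=np.array([np.cos(yaw),np.sin(yaw),0]);y=np.array([-x[1],x[0],0]);z=np.array([0,0,1])
t=np.linspace(0,2*np.pi,40)
for xx in(-.046,.046): dr([h+xx*x+.018*np.cos(a)*y+.018*np.sin(a)*z for a in t])
dr([h-.015*y+a*.02*x+b*.019*z for a,b in((1,1),(1,-1),(-1,-1),(-1,1))])
dr([h+c*.015*y+a*.02*x+.019*z for a,c in((1,1),(1,-1),(-1,-1),(-1,1))])
cv2.imwrite('pics/s11.png',im2)
E
python3 fin.py
```

```text
[0.4755 0.2409 0.3223] [ 0.9126  0.1578 -0.6245]
```

View pics/s11.png

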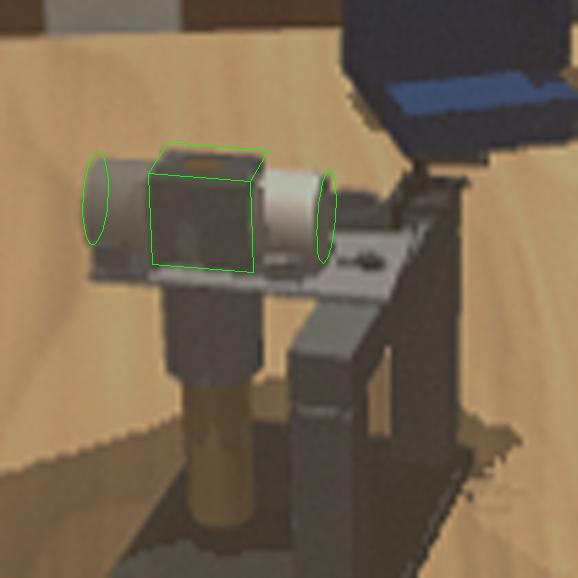

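View pics/w11z.png

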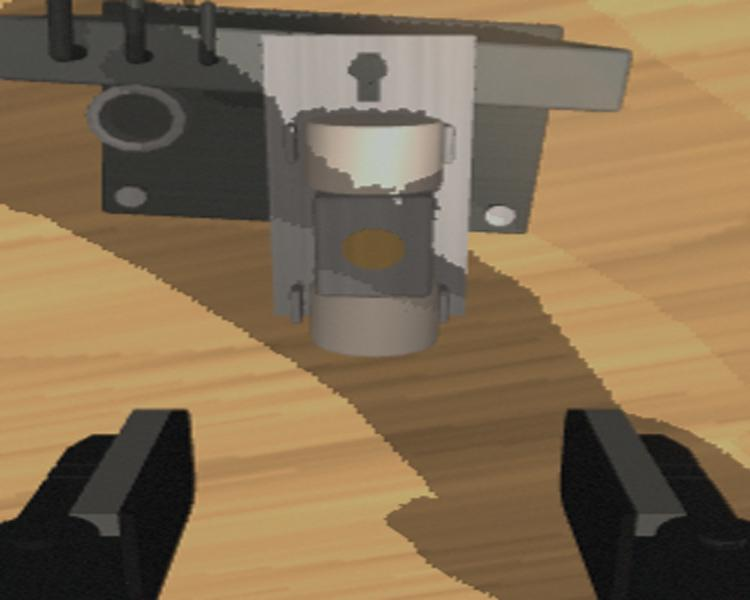

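move_arm([
  [[0,0,-15],[0,0,0]],
  [[0,0,-40],[0,0,0]],
  [[0,0,-65],[0,0,0]],
  [[0,0,-85],[0,0,0]],
  [[0,0,-95],[0,0,0]],
  [[0,0,-95],[0,0,0]],
  [[0,0,-95],[0,0,0]],
], jaw=0, grip_force=20)

```text
clock: 32.02
position: [0.476, 0.2411, 0.2278]
tool_rot: [-3.141, -0.001, -0.264]
force: [0.8, 0.8, 0.7]
grip_width: 0.0001
```

```bash
python3 st.py; python3 -c "
from h import *
print(tips_ahead() if callable(tips_ahead) else tips_ahead)"
```

```text
32.025 [0.476  0.2411 0.2278] [-3.1407 -0.001  -0.2638] F [0.7629 0.7608 0.7397] M [0.0622 0.0109 0.0664] 7.458131805677744e-05
0.025
```

move_arm([
  [[0,0,-6],[0,0,0]],
  [[0,0,-12],[0,0,0]],
  [[0,0,-16],[0,0,0]],
  [[0,0,-18],[0,0,0]],
  [[0,0,-19],[0,0,0]],
  [[0,0,-20],[0,0,0]],
  [[0,0,-21],[0,0,0]],
  [[0,0,-22],[0,0,0]],
  [[0,0,-22.5],[0,0,0]],
  [[0,0,-22.5],[0,0,0]],
])

```text
clock: 33.28
position: [0.4758, 0.2411, 0.2049]
tool_rot: [-3.141, -0.0, -0.264]
force: [1.0, -0.5, 0.4]
grip_width: 0.0003
```

```bash
python3 st.py
```

```text
33.275 [0.4758 0.2411 0.2049] [-3.1412 -0.0005 -0.2637] F [ 1.0459 -0.5361  0.4252] M [ 0.0506 -0.0153 -0.035 ] 0.0003090105373135641
```

Tip at 0.180, no contact. So the head is not standing high by 2 mm. I'll feel on gently.

move_arm([
  [[0,0,-0.5],[0,0,0]],
  [[0,0,-1],[0,0,0]],
  [[0,0,-1.5],[0,0,0]],
  [[0,0,-2],[0,0,0]],
  [[0,0,-2],[0,0,0]],
])

```text
clock: 33.9
position: [0.4758, 0.241, 0.2028]
tool_rot: [-3.141, -0.0, -0.264]
force: [0.8, -1.2, -0.8]
grip_width: 0.0003
```

```bash
python3 st.py
```

```text
33.9 [0.4758 0.241  0.2028] [-3.1413 -0.0004 -0.2637] F [ 0.76   -1.2368 -0.8034] M [ 0.0044 -0.0072 -0.0341] 0.00028964614478910525
```

move_arm([
  [[0,0,-0.4],[0,0,0]],
  [[0,0,-0.8],[0,0,0]],
  [[0,0,-1.2],[0,0,0]],
  [[0,0,-1.2],[0,0,0]],
])

```text
clock: 34.4
position: [0.4758, 0.241, 0.2016]
tool_rot: [-3.141, -0.0, -0.264]
force: [0.0, 0.4, 0.3]
grip_width: -0.0002
```

```bash
python3 st.py
```

```text
34.4 [0.4758 0.241  0.2016] [-3.1413 -0.0004 -0.2637] F [0.0031 0.4053 0.2536] M [ 0.0014  0.0497 -0.0075] -0.00022606964647252023
```

move_arm([
  [[0,0,-0.4],[0,0,0]],
  [[0,0,-0.8],[0,0,0]],
  [[0,0,-1.2],[0,0,0]],
  [[0,0,-1.2],[0,0,0]],
])

```text
clock: 34.9
position: [0.4758, 0.2411, 0.2005]
tool_rot: [-3.141, -0.0, -0.264]
force: [-0.4, 0.2, -0.1]
grip_width: -0.0002
```

```bash
python3 st.py; python3 -c "
from h import *
f=cam('wrist');save('w12',f)
f=cam('side');im=cv2.cvtColor(f['frame'],cv2.COLOR_RGB2BGR);cv2.imwrite('pics/s12.png',cv2.resize(im[130:235,235:340],None,fx=5.5,fy=5.5,interpolation=2))"
```

```text
34.9 [0.4758 0.2411 0.2005] [-3.1413 -0.0005 -0.2637] F [-0.406   0.1586 -0.126 ] M [ 0.0173 -0.0452 -0.0064] -0.00024180373931960834
```

View pics/s12.png

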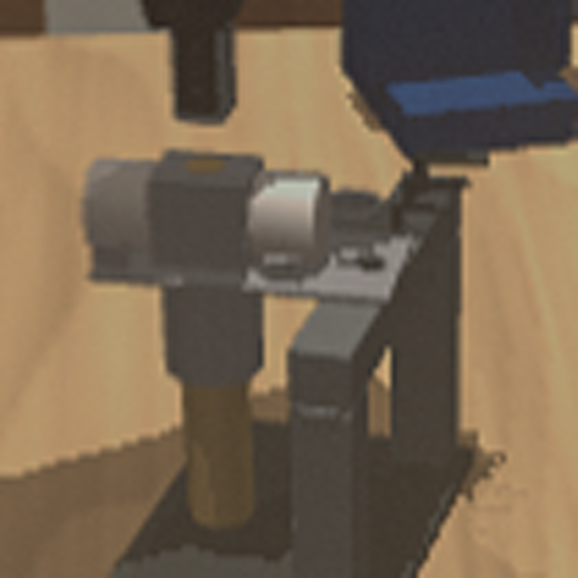

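View pics/w12.png

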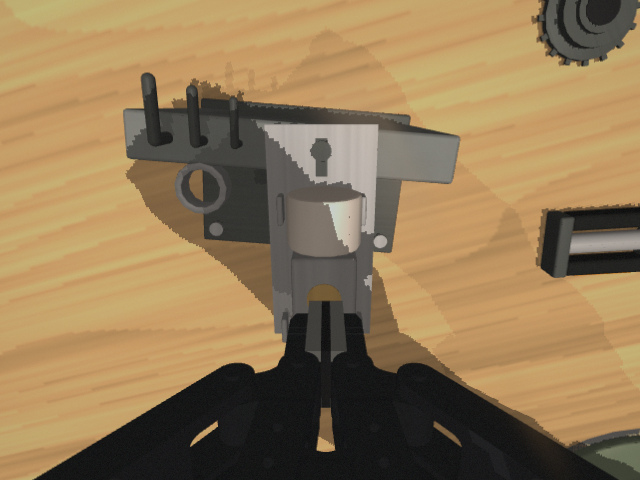

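```bash
python3 - <<'E'
from h import *
np.set_printoptions(precision=4,suppress=True)
f=cam('side')
for z in (.1755,.18,.185,.19,.195): print(z,(proj(f,[[.4758,.2411,z]])-[235,130]+.5)*5.5)
f=cam('top')
for z in (.178,):print('dot',proj(f,[[.4763,.2405,z]]))
E
```

```text
0.1755 [[207.6307 167.3508]]
0.18 [[207.2271 156.5467]]
0.185 [[206.7781 144.4906]]
0.19 [[206.3284 132.38  ]]
0.195 [[205.8781 120.2146]]
dot [[203.8882 280.2146]]
```

move_arm([
  [[0,0,-2],[0,0,0]],
  [[0,0,-5],[0,0,0]],
  [[0,0,-8],[0,0,0]],
  [[0,0,-9],[0,0,0]],
  [[0,0,-10],[0,0,0]],
  [[0,0,-10],[0,0,0]],
])

```text
clock: 35.85
position: [0.4758, 0.241, 0.1904]
tool_rot: [-3.141, -0.0, -0.264]
force: [0.4, 0.0, 0.6]
grip_width: 0.0004
```

```bash
python3 st.py
```

```text
35.85 [0.4758 0.241  0.1904] [-3.1412 -0.0005 -0.2637] F [0.4009 0.0137 0.5963] M [-0.013  -0.0245 -0.0097] 0.0003853636475849232
```

move_arm([
  [[0,0,-0.5],[0,0,0]],
  [[0,0,-1],[0,0,0]],
  [[0,0,-1.5],[0,0,0]],
  [[0,0,-1.5],[0,0,0]],
])

```text
clock: 36.35
position: [0.4758, 0.241, 0.1889]
tool_rot: [-3.141, -0.0, -0.264]
force: [1.0, -0.5, -1.0]
grip_width: -0.0001
```

```bash
python3 st.py;python3 -c "
from h import *
f=cam('side');im=cv2.cvtColor(f['frame'],cv2.COLOR_RGB2BGR);cv2.imwrite('pics/s13.png',cv2.resize(im[130:235,235:340],None,fx=5.5,fy=5.5,interpolation=2))"
```

```text
36.35 [0.4758 0.241  0.1889] [-3.1413 -0.0004 -0.2638] F [ 0.9912 -0.5008 -1.0054] M [-0.016  0.043  0.005] -0.00010745189793542881
```

View pics/s13.png

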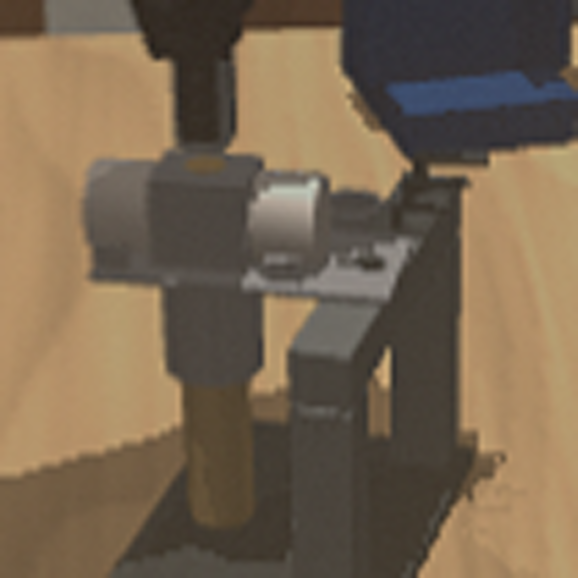

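move_arm([
  [[0,0,-1],[0,0,0]],
  [[0,0,-2],[0,0,0]],
  [[0,0,-3],[0,0,0]],
  [[0,0,-3],[0,0,0]],
])

```text
clock: 36.9
position: [0.4757, 0.241, 0.1859]
tool_rot: [-3.141, -0.0, -0.264]
force: [0.1, 0.5, -0.3]
grip_width: -0.0003
```

```bash
python3 st.py
```

```text
36.9 [0.4757 0.241  0.1859] [-3.1414 -0.0003 -0.2637] F [ 0.1221  0.508  -0.3327] M [ 0.0074  0.0603 -0.0452] -0.00032825001602545303
```

move_arm([
  [[0,0,-0.5],[0,0,0]],
  [[0,0,-1],[0,0,0]],
  [[0,0,-1.5],[0,0,0]],
  [[0,0,-1.5],[0,0,0]],
])

```text
clock: 37.4
position: [0.4758, 0.241, 0.1844]
tool_rot: [-3.141, -0.0, -0.264]
force: [-0.8, 0.7, -0.2]
grip_width: 0.0
```

```bash
python3 st.py
```

```text
37.4 [0.4758 0.241  0.1844] [-3.1413 -0.0005 -0.2638] F [-0.777   0.6773 -0.1802] M [0.0407 0.0259 0.002 ] 2.205487680877757e-05
```

move_arm([
  [[0,0,-0.5],[0,0,0]],
  [[0,0,-1],[0,0,0]],
  [[0,0,-1.4],[0,0,0]],
  [[0,0,-1.4],[0,0,0]],
])

```text
clock: 37.9
position: [0.4758, 0.241, 0.183]
tool_rot: [-3.141, -0.0, -0.264]
force: [-0.2, -0.4, -0.4]
grip_width: 0.0
```

```bash
python3 st.py;python3 -c "
from h import *
f=cam('side');im=cv2.cvtColor(f['frame'],cv2.COLOR_RGB2BGR);cv2.imwrite('pics/s14.png',cv2.resize(im[130:235,235:340],None,fx=5.5,fy=5.5,interpolation=2))"
```

```text
37.9 [0.4758 0.241  0.183 ] [-3.1413 -0.0005 -0.2638] F [-0.2483 -0.4012 -0.3871] M [ 0.0114 -0.0303 -0.052 ] 2.201896445564187e-05
```

View pics/s14.png

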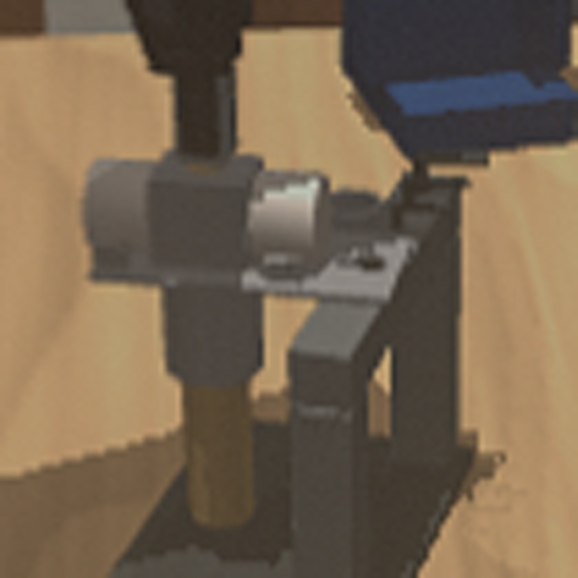

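move_arm([
  [[0,0,-0.4],[0,0,0]],
  [[0,0,-0.8],[0,0,0]],
  [[0,0,-1.2],[0,0,0]],
  [[0,0,-1.2],[0,0,0]],
])

```text
clock: 38.45
position: [0.4757, 0.241, 0.1818]
tool_rot: [-3.141, -0.0, -0.264]
force: [-0.4, -0.9, -0.1]
grip_width: 0.0002
```

```bash
python3 st.py
```

```text
38.45 [0.4757 0.241  0.1818] [-3.1413 -0.0004 -0.2638] F [-0.4345 -0.8911 -0.1404] M [-0.0405 -0.0601  0.0309] 0.00021233301896330382
```

move_arm([
  [[0,0,-0.4],[0,0,0]],
  [[0,0,-0.8],[0,0,0]],
  [[0,0,-1.2],[0,0,0]],
  [[0,0,-1.2],[0,0,0]],
])

```text
clock: 38.95
position: [0.4758, 0.241, 0.1806]
tool_rot: [-3.141, -0.0, -0.264]
force: [0.7, 0.1, -0.0]
grip_width: 0.0001
```

```bash
python3 st.py
```

```text
38.95 [0.4758 0.241  0.1806] [-3.1413 -0.0004 -0.2637] F [ 0.692   0.0585 -0.0416] M [ 0.0148 -0.0484  0.0413] 9.443309963863756e-05
```

move_arm([
  [[0,0,-0.4],[0,0,0]],
  [[0,0,-0.8],[0,0,0]],
  [[0,0,-1.2],[0,0,0]],
  [[0,0,-1.2],[0,0,0]],
])

```text
clock: 39.45
position: [0.4757, 0.2411, 0.1796]
tool_rot: [-3.141, -0.0, -0.264]
force: [-2.5, 0.2, 6.2]
grip_width: 0.0002
```

```bash
python3 st.py;python3 -c "
from h import *
f=cam('side');im=cv2.cvtColor(f['frame'],cv2.COLOR_RGB2BGR);cv2.imwrite('pics/s15.png',cv2.resize(im[130:235,235:340],None,fx=5.5,fy=5.5,interpolation=2))
f=cam('wrist');save('w15',f)"
```

```text
39.45 [0.4757 0.2411 0.1796] [-3.1411 -0.0003 -0.2637] F [-2.5346  0.2367  6.1797] M [-0.0186  0.5753 -0.0365] 0.0001756857613839762
```

View pics/s15.png

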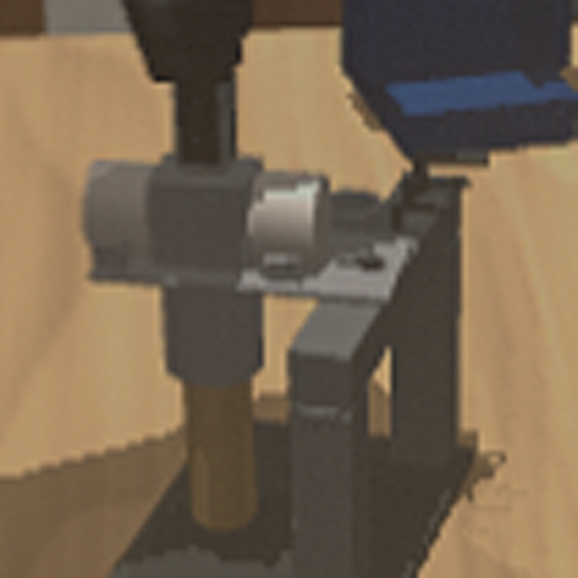

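View pics/w15.png

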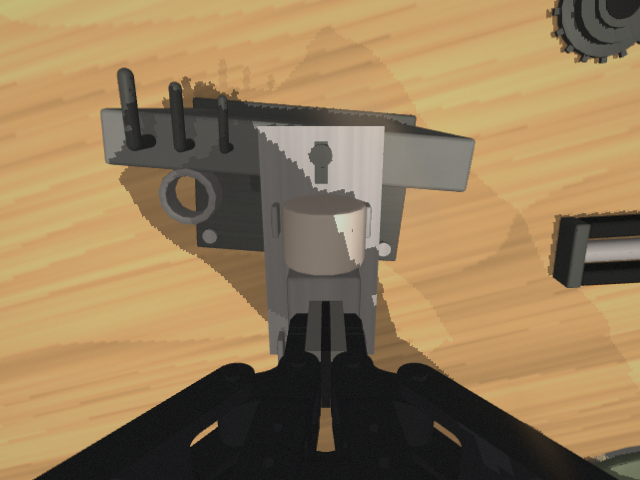

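move_arm([
  [[0,0,2],[0,0,0]],
  [[0,0,8],[0,0,0]],
  [[0,0,30],[0,0,0]],
  [[0,0,60],[0,0,0]],
  [[0,0,100],[0,0,0]],
  [[0,0,140],[0,0,0]],
  [[0,0,140],[0,0,0]],
  [[0,0,140],[0,0,0]],
  [[0,0,140],[0,0,0]],
])

```text
clock: 40.67
position: [0.4754, 0.2409, 0.3186]
tool_rot: [3.141, 0.0, -0.264]
force: [-0.4, -0.0, 0.2]
grip_width: -0.0001
```

```bash
python3 fin.py; python3 - <<'E'
from h import *
np.set_printoptions(precision=4,suppress=True)
f=cam('top');save('top9',f)
for l,z in [('pedal_center',.014),('sprocket_center',.02),('oil_center',.09)]:
    o=outline_of(l,'top'); print(l,atz(f,[o[0]['pixel']],z) if o else None)
E
```

```text
[0.4754 0.2409 0.3186] [-0.4036 -0.0071  0.1922]
pedal_center [[0.3842 0.0074 0.014 ]]
sprocket_center [[0.5579 0.0137 0.02  ]]
oil_center [[ 0.6988 -0.0052  0.09  ]]
```

View pics/s11.png

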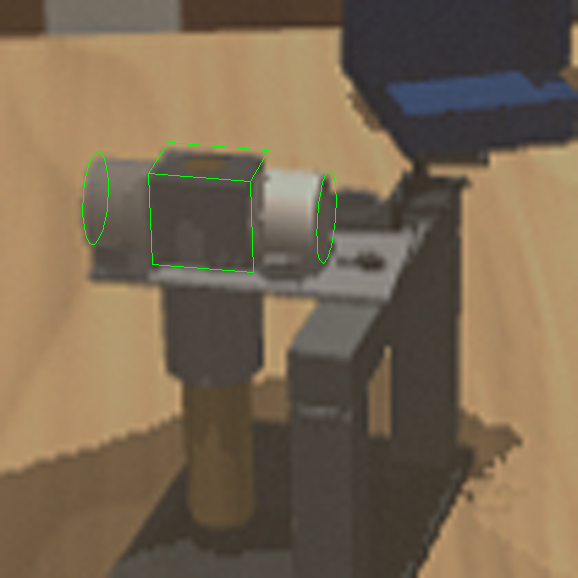

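View pics/w11z.png

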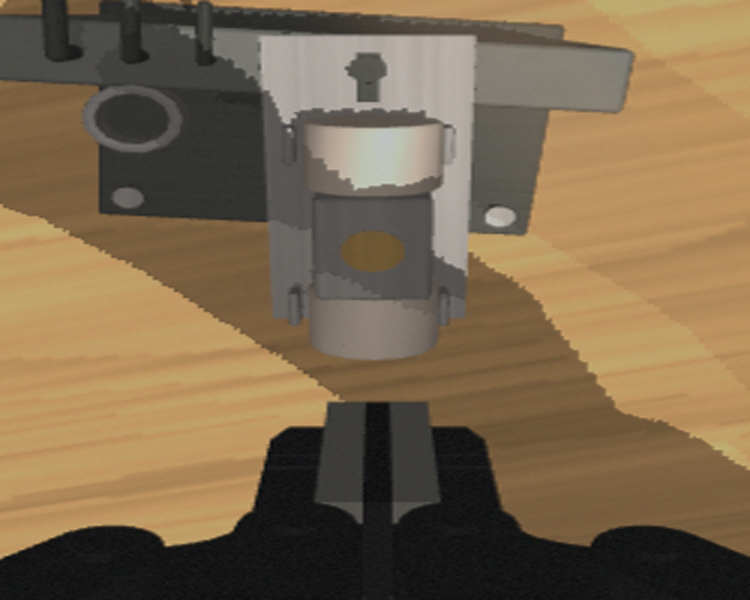

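Head home between the ears, arm clear; handing in.

```bash
python3 -c "
from workcell import *
print(job_done())"
```

```text
the job is handed in; nothing more can be done
None
```

I lifted the large mallet off the bin and put it away in the big ring. The head sits between the four ears. I let go and handed the job in at about 41 s; `job_done()` gave no verdict.

**Finding the ring:** The wrist camera put the ring at about (0.477, 0.2425) with the saddle at −0.263 rad. The rail lies at about −0.34 rad, so the saddle is skewed by about 0.08 rad. At the rim I corrected by feel, in total about 1.3 mm in −x and 1.6 mm in −y.

**Forces:** The readings taken after each move never passed about 10 N of net push. That covers easing past the spring and seating the head, which I pressed down to about 7 N on the tool.

**Last checks:**
- **Seating:** In the side view the head matches the fully home position to about 1 mm. Pressing the closed fingertips on the top of the head met firm resistance, about 6 N within 1 mm.
- **Position:** The head is turned along the saddle.
- **Loose items:** The pedal reads about 9 mm from its first measurement, and the sprocket and bottle 1–4 mm. The arm never went near them, and different shading probably shifted the pedal's outline.

**Disagreements:**
- **Sideways offset:** The wrist camera showed the head about 2 mm to the −y side of the saddle's middle. This fits the spring pushing the handle against that wall and is well within the 12 mm allowed.
- **Fingertip length:** The closed fingertips touched the head at about the TCP's own height, not 25 mm ahead of it as `tips_ahead` reports. That touch therefore showed firm seating but gave no reliable height.

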